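# Press a sample pellet in the locking bench press and release it

### The job

Slide the steel pellet die along the press bed gently until it is fully home in the V stop, and let go of it. Push the press handle down over centre until it locks and holds the die by itself with the plunger pressed fully in, without forcing the handle hard against its stop, and take your hand off it. Then flick the release lever at the back so that the jaw springs open, and leave the die standing in the V stop with the lever free and the other bench things undisturbed.

Things in the scene. Friction and masses are not known exactly. Their poses are not given: they have to be found in the camera images.
- press: Bench press like locking pliers bolted flat to the bench: base plate 375 x 90 x 8 mm, two upright cheeks (85 mm long, 40 mm over their outsides, tops at z = 103 mm) holding jaw and handle. Fixed. Origin: on the bench between the cheeks. x runs along the plate from handle end (-120 mm) to jaw end (+255 mm), y across, z up. The plate's top, z = 8 mm, is the bed.
- stop: The V stop fixed on the bed under the jaw: two upright dark plates 6 mm thick, 26 mm long, 28 mm high above the bench, at 90 degrees to each other, open to the press's +x. The round die fits into the V.
- seat (a point): The point on the bed (z = 8 mm) where the die's centre is when it is fully home in the V stop: press x = +90, y = 0 mm.
- die: Loose steel pellet die, about 0.42 kg: upright round puck 44 mm across, 30 mm high, with a flat tail (14 mm wide, 10 mm high) along its own +x to an upright grip tab. Origin: centre of the puck's underside. Starts flat on the bed 40 to 75 mm out from the seat along press +x, up to 6 mm off to a side, turned up to 0.2 rad, tail pointing away from the press.
- die_tab (a point): Centre of the top face of the die's grip tab: die x = +78 mm, 42 mm above the die's underside. The tab is 22 mm long along the tail, 16 mm wide across it (pinch it by this width) and reaches down to the bed.
- plunger (a joint): How far the die's plunger is pushed down (m): 0 at the start, 0.006 fully in. The plunger is a steel rod 20 mm across in the middle of the puck's top; its flat top stands 7 mm above the puck at 0 and 1 mm when fully in. It moves with about 8 N of friction and stays where it is pushed.
- jaw: The moving upper jaw, a steel arm hinged between the cheeks at press x = +20, z = 85 mm (its origin), reaching over the seat; it carries the sprung round rubber pad at its nose. It swings down as the handle is pushed down. Its top stays under 125 mm above the bench.
- pad_tip (a point): The lowest point of the jaw's rubber pad, above the seat. About 47 to 60 mm above the bench with the handle up (the die with its plunger out is 45 mm high on the bed, so it slides under), about 39 mm with the press locked on the die.
- handle: Handle: flat bar with black rubber grip (85 x 26 x 14 mm), 135 mm long, from its pivot (origin; press x = -30, y = 0, z = 90 mm) towards press -x. Starts 17 to 41 deg up; it is pushed down to lock. Its clocking on the hub (0.15 rad either way) and its sag at the start (to 0.13 rad) vary and are not known, so the height where it goes over centre is not known beforehand.
- handle_end (a point): End of the handle's grip, on its centre line, 135 mm from the pivot. Pushed 90 mm from the pivot the slightly springy handle resists with up to 8 to 13 N, then gives way over centre (about 3 deg further) to its stop, nearly level (this end then 56 to 98 mm above the bench), and stays locked. On the stop the force climbs some 6 N per mm. Let go before that, it springs up.
- release (a joint): Angle of the release lever (rad): 0 at rest, 0.32 when pressed right down. It meets the locked handle's mechanism at about 0.07 and kicks it back over centre by about 0.2; a light spring brings the lever back. Pressing its paddle takes some 3 to 6 N.
- release_pad (a point): Centre of the top face of the release lever's paddle, a square steel plate 34 x 34 x 6 mm behind the handle's end at press x = -216, y = 0, 50 mm above the bench at rest. The lever's hinge is at press x = -105, z = 35 mm: pressing the paddle down 30 mm brings the lever to about 0.28 rad.
- flask: Bystander: amber glass conical flask, 52 mm across the foot, 78 mm high, beyond the press. Origin at the centre of its underside.
- jar: Bystander: small jar with a red lid, 52 mm across, 62 mm high, beyond the press. Origin at the centre of its underside.
- weighing_dish: Bystander: square aluminium dish 70 x 70 x 18 mm with rock crumbs, on the robot's side of the press. Origin at the centre of its underside.
Not all that is in view belongs to the job. What is shaped like the die but green or red is not meant.

How it is judged:
By the outcome, as a careful person would: the job done as asked, in the order asked, and still so for the second after the job is handed in, with the robot touching nothing.
It also fails if it takes over 67 s, if anything falls off the work surface, if the arm or the gripper's body presses on something with over 40 N, if the wrist force passes 120 N, or if a joint passes its speed limit or range.

### The arm

A 7-joint arm with a two-finger parallel gripper is mounted at the origin on the work surface. World frame = base frame: x ahead of the robot, y to its left, z up, the work surface at z = 0. Lengths are in m, angles in rad, forces in N, time in s.
With the tool pointing down it reaches from about 0.35 to 0.9 m from the base axis. Payload 8.1 kg.
Tool frame: the origin (TCP) lies midway between the tips of the shut fingers; the grasp point (between the pads) lies 19 mm behind it; z points along the fingers, y is the line along which they close (so a half turn about z gives the same grasp; the last joint's range is limited). The gripper opens to 92 mm and grips with 3 to 60 N. Pads are 19 mm wide; open, the fingers measure 130 mm over their backs; the gripper's body (75 mm by 190 mm) begins 47 mm behind the grasp point.
Start: joints at [-1.259, 0.434, 0.025, 1.573, -0.012, 1.134, -0.075], TCP at [0.252, 0.572, 0.2] pointing down, gripper open.
Joint ranges: [-2.62, 2.62], [-0.44, 2.09], [-1.27, 1.32], [0.08, 2.57], [-1.32, 4.46], [0.12, 2], [-2.74, 2.74]. Speed limits (rad/s): [2.22, 2.22, 3.01, 3.01, 3.14, 3.14, 3.14].

### API

Orientations are given as a rotation vector (axis times angle).
In Python, from cell import arm gives the robot as it stands.
- The arm moves only by the tool carry_out, never from a script. Its arguments are lists of equal length, an entry for each row: "claw": the finger opening in cm, from 0 to 9.18; "delta_pos": the shift along the tool's x, y, z in cm, a list of three; "angular": the turn, a rotation vector about the tool's x, y, z in rad, a list of three. In form: {"claw": [claw, ...], "delta_pos": [[dx, dy, dz], ...], "angular": [[ax, ay, az], ...]}. A call has 1 to 20 rows; each row shifts and turns the commanded pose from where the row before left it, along the tool's axes as they then stand; what a row does not reach is not made up. A row lasts 1/10 s, in which the tool goes at most 50 mm and 8.59 degrees, less where a joint would pass 70% of its speed; a pose out of reach is approached as far as the arm can. A call with a gripper value outside its range is refused whole. The fingers move at their own pace and stop on an object; "force" is the grip in N (left out, the last holds). Time passes only in rows, so rows that do not move let the fingers close. It gives the time, the measured TCP pose, the force, the opening and the grip force at its end, in the units of the state.
- arm.observe(): the state, without advancing time (a new reading comes with each control period).
- arm.get_image(name): name is "side" or "top" or "wrist"; returns a dict with "frame" (400x640x3 uint8, red, green, blue), "mtx" (3x3 intrinsics, pixels), "dist" ([k1, k2, p1, p2, k3] as OpenCV has them; the pictures are not rectified), "T" (4x4, takes a point from camera to world coordinates). Camera axes: x right, y down, z forward; pixel columns grow to the right and rows downward; lengths in m; the calibration is good to about 2 mm. A picture is of the moment at which its call begins. There is no depth.
- arm.sign_off(): hands the job in; it is judged then, once.
Trained networks look in a picture, given as the dict that the camera call returned (one of the last four; its "shot" number tells which), for a name from the list of things; names that differ only in an ending like _2 or _b are one class to them, and where a whole thing is asked for, a point or a joint stands for the part that bears it (a point fixed in the world has none). Each returns a list of dicts, best first, with "conf" (0 to 1); they miss things now and then, are a little off and sometimes report something else, mostly with a low value. They report only what shows in the picture. A call takes as long as a camera call. They do not tell look-alikes from the thing itself.
- arm.look_for(label, picture): "centre" ([column, row] as shares, 0 to 1, of the picture: columns of its width, rows of its height, amid what is visible of it).
- arm.trace(label, picture): "region" (400x640 bool, what is visible of it) and "centre" ([column, row] as shares, 0 to 1, of the picture: columns of its width, rows of its height, amid what is visible of it).
- arm.place_of(label, picture): "centre" ([column, row] as shares, 0 to 1, of the picture: columns of its width, rows of its height: a listed point, or the origin of a listed thing).
The state is a dict: "clock": time; "joints": joint angles; "dq": joint speeds; "joint_efforts": joint torques, N m; "position": TCP position; "ee_rot": TCP orientation; "force": force on the tool from outside, world axes, zero at the start; "ft_torque": the same for the moment, N m; "width": opening from 0.0 (shut) to 1.0 (fully open); "gripper_force": force on a finger pad.
Only numpy, scipy, OpenCV 4.12 (cv2) and the standard library are available. Lean on these libraries where they do the work, as an engineer would, in place of code of your own. Each camera call takes 0.05 s, during which the arm holds its last target. There are 200 camera calls.

## Working session

There is one attempt and no reset: what is moved stays moved. The work goes in short steps, Python scripts to look and compute and a tool call to move; the robot and the scene stay as the last step left them, time stands still between calls to the robot, and variables do not carry over. Pictures are saved under pics/ and viewed, at most 10 in all, crops included, and the job is handed in when it is done.

Besides the shell and the picture viewer there is one more tool, called after "Emit:" by a JSON object that holds its "name" and its "arguments". carry_out: Moves the arm, as the interface text tells. Its arguments: {"type":"object","properties":{"claw":{"type":"array","items":{"type":"number"}},"delta_pos":{"type":"array","items":{"type":"array","items":{"type":"number"}}},"angular":{"type":"array","items":{"type":"array","items":{"type":"number"}}},"force":{"type":"number"}},"required":["claw","delta_pos","angular"]}

```bash
mkdir -p pics; ls
cat > h.py <<'E'
import numpy as np, cv2
from cell import arm
from scipy.spatial.transform import Rotation as R
def px(c): return np.array([c[0]*640,c[1]*400])
def ray(im,p):
    u=cv2.undistortPoints(np.array([[p]],float),np.array(im["mtx"]),np.array(im["dist"]))[0,0]
    T=np.array(im["T"]); d=T[:3,:3]@np.array([u[0],u[1],1]); return T[:3,3],d/np.linalg.norm(d)
def tri(obs):
    A=np.zeros((3,3));b=np.zeros(3);P=[]
    for im,p in obs:
        o,d=ray(im,p);M=np.eye(3)-np.outer(d,d);A+=M;b+=M@o;P.append((o,M))
    x=np.linalg.solve(A,b); return x,[float(np.linalg.norm(M@(x-o)))*1000 for o,M in P]
def onz(im,p,z):
    o,d=ray(im,p); return o+d*(z-o[2])/d[2]
def proj(im,X):
    T=np.linalg.inv(np.array(im["T"])); r,_=cv2.Rodrigues(T[:3,:3])
    return cv2.projectPoints(np.array(X,float).reshape(-1,1,3),r,T[:3,3],np.array(im["mtx"]),np.array(im["dist"]))[0][:,0]
def save(im,n): cv2.imwrite("pics/"+n,im["frame"][:,:,::-1])
E
python3 - <<'E'
from h import *
np.set_printoptions(precision=4,suppress=True)
I={n:arm.get_image(n) for n in("side","top")}
cv2.imwrite("pics/a.png",cv2.resize(np.vstack([I["side"]["frame"],I["top"]["frame"]])[:,:,::-1],(480,600)))
for n in I: save(I[n],n+"0.png")
for l in ["press","seat","die","die_tab","pad_tip","jaw","handle","handle_end","release_pad","flask","jar","weighing_dish"]:
    D={n:arm.place_of(l,I[n]) for n in I}
    print(l,{n:[(px(d["centre"]).round(1).tolist(),round(d["conf"],2)) for d in D[n][:3]] for n in I})
    if D["side"] and D["top"]:
        x,e=tri([(I[n],px(D[n][0]["centre"])) for n in I]); print("   ",x,np.round(e,1))
for n in I: print(n,np.array(I[n]["T"])[:3,3])
E
```

```text
pics
press {'side': [([331.2, 268.6], 0.77)], 'top': [([344.0, 205.2], 0.69)]}
    [ 0.5584 -0.0276  0.008 ] [0.4 0.4]
seat {'side': [([338.3, 236.6], 0.68)], 'top': [([310.8, 193.2], 0.93)]}
    [0.5858 0.0589 0.0184] [0.6 0.6]
die {'side': [([311.7, 186.6], 0.82), ([347.5, 219.8], 0.76), ([232.8, 216.0], 0.75)], 'top': [([291.8, 117.3], 0.96), ([250.6, 286.7], 0.95), ([219.4, 137.4], 0.84)]}
    [0.6335 0.0969 0.161 ] [107.2 107.2]
die_tab {'side': [([258.5, 201.4], 0.89), ([336.8, 163.1], 0.87), ([379.2, 150.9], 0.61)], 'top': [([265.2, 258.0], 0.93), ([259.7, 121.7], 0.81), ([257.7, 174.5], 0.73)]}
    [0.4159 0.1667 0.052 ] [1.7 1.7]
pad_tip {'side': [], 'top': []}
jaw {'side': [([336.5, 226.9], 0.89)], 'top': [([334.3, 199.2], 0.95)]}
    [0.5671 0.0009 0.0885] [3.7 3.7]
handle {'side': [([326.7, 241.7], 0.78)], 'top': [([357.4, 208.6], 0.91)]}
    [ 0.5426 -0.0545  0.0992] [1.9 1.9]
handle_end {'side': [([313.7, 265.8], 0.68)], 'top': [([405.9, 220.5], 0.87), ([333.7, 197.9], 0.35)]}
    [ 0.5108 -0.1635  0.1447] [0.1 0.1]
release_pad {'side': [([299.7, 343.2], 0.9), ([328.7, 241.5], 0.61)], 'top': [([318.1, 281.5], 0.66), ([427.5, 231.7], 0.54)]}
    [ 0.4217  0.0257 -0.2816] [68.7 68.7]
flask {'side': [([400.0, 256.7], 0.84)], 'top': [([333.2, 146.9], 0.84), ([335.3, 198.9], 0.59), ([422.0, 232.8], 0.56)]}
    [ 0.7121  0.0034 -0.0032] [2.5 2.5]
jar {'side': [([418.8, 295.4], 0.97)], 'top': [([373.4, 146.6], 0.56), ([285.4, 182.9], 0.56)]}
    [ 0.7176 -0.1038 -0.0075] [2. 2.]
weighing_dish {'side': [([232.1, 255.5], 0.85)], 'top': [([318.2, 282.5], 0.89)]}
    [0.3595 0.0341 0.0075] [0.2 0.2]
side [ 0.4731 -0.5763  0.5263]
top [0.4037 0.0533 1.3275]
```

```bash
python3 -c "
from cell import arm; print(arm.observe())"
```

```text
{'clock': 1.3, 'joints': array([-1.25858858,  0.43449898,  0.02503387,  1.57320487, -0.01157538,
        1.13400923, -0.07509661]), 'dq': array([-0.00124693, -0.00058394,  0.00045812,  0.00125481, -0.00096873,
       -0.00127786,  0.0008375 ]), 'joint_efforts': array([-6.82885812e-06, -6.67679715e+01,  9.83766429e-01, -3.14802718e+01,
       -6.07247162e-02,  3.28489929e-02,  4.67536154e-05]), 'position': array([0.25193936, 0.5719823 , 0.19984099]), 'ee_rot': array([6.47063070e-01, 3.07418129e+00, 2.90937387e-05]), 'force': array([ 1.05316046, -0.61992763,  0.7497299 ]), 'ft_torque': array([-0.04195488,  0.02591433, -0.00995946]), 'gripper_force': 0.0, 'width': 1.0007113104551708}
```

View pics/side0.png

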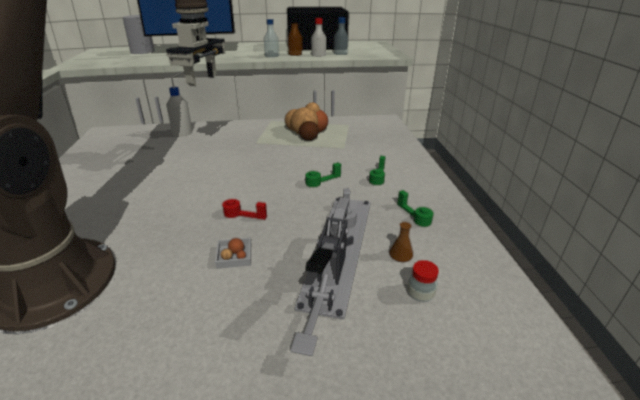

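View pics/top0.png

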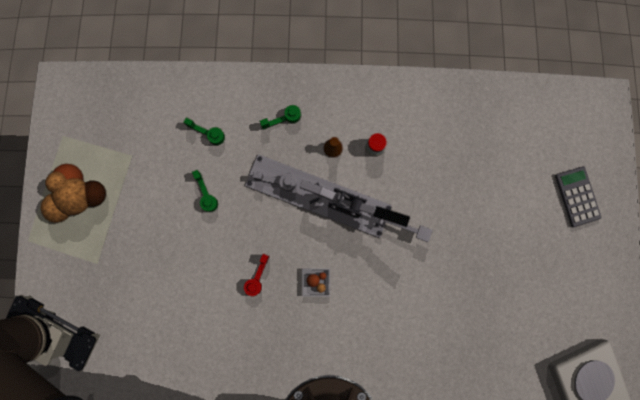

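The side view shows the press running from the paddle at (304,343) to the jaw end near (346,200). In the top view it runs from the paddle at (424,233) to the plate end near (255,172).

Die candidates in the top view:
- green at (292,114), (216,136) and (209,203)
- red at (253,287)
- steel, on the bed, at about (287,185)

Only the steel one fits the description. I'll confirm it in an enlarged crop.

Run:
```python
import cv2,numpy as np
a=cv2.imread("pics/top0.png")[145:250,240:440]; b=cv2.imread("pics/side0.png")[180:360,280:390]
a=cv2.resize(a,None,fx=4,fy=4,interpolation=cv2.INTER_CUBIC)
cv2.imwrite("pics/top0c.png",a)
b=cv2.resize(b[:140],None,fx=4.2,fy=4.2,interpolation=cv2.INTER_CUBIC); cv2.imwrite("pics/side0c.png",b)
```

```text
(no output)
```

View pics/top0c.png

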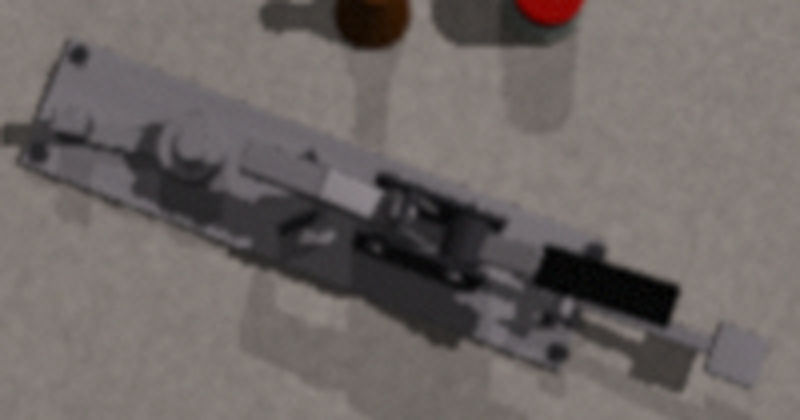

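View pics/side0c.png

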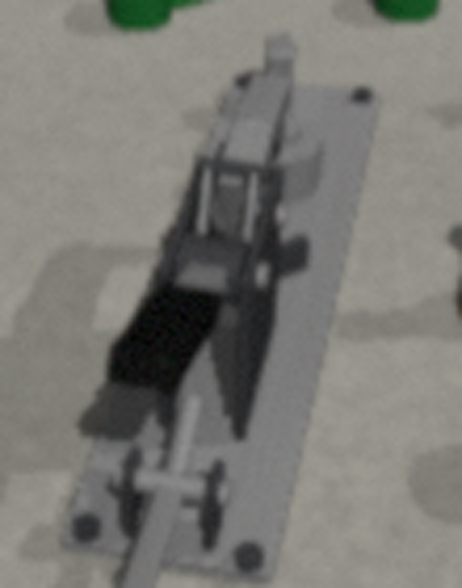

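The top crop shows the steel die on the bed: puck and plunger at crop (197,140), tab at crop (72,122). The jaw, black grip and paddle are in line at crop (300,175), (610,285) and (738,352). In the side crop the tab is at (280,45), and the plate corners are visible. Next I'll fit the press pose.

```bash
cat >> h.py <<'E'
def press(p,yaw,X):
    c,s=np.cos(yaw),np.sin(yaw); X=np.atleast_2d(X).astype(float)
    return np.c_[p[0]+c*X[:,0]-s*X[:,1],p[1]+s*X[:,0]+c*X[:,1],X[:,2]]
E
python3 - <<'E'
from h import *
from scipy.optimize import least_squares
np.set_printoptions(precision=4,suppress=True)
I={n:arm.get_image(n) for n in("side","top")}
t=lambda x,y:(240+x/4,145+y/4)
s=lambda x,y:(280+x/4.2,180+y/4.2)
ob=[("top",t(65,38),[.255,-.045,.008]),("top",t(18,162),[.255,.045,.008]),("top",t(558,372),[-.12,.045,.008]),("top",t(738,352),[-.216,0,.05]),
("side",s(378,92),[.255,-.045,.008]),("side",s(275,578),[-.12,-.045,.008]),("side",s(62,545),[-.12,.045,.008]),("side",(304,343),[-.216,0,.05])]
f=lambda q:np.concatenate([proj(I[n],press(q[:2],q[2],X))[0]-p for n,p,X in ob])
r=least_squares(f,[.56,-.03,1.3]); print(r.x,r.fun.reshape(-1,2).round(1))
np.save("press.npy",r.x)
q=r.x
def back(w):
    d=w[:2]-q[:2];c,s_=np.cos(q[2]),np.sin(q[2]);return np.r_[c*d[0]+s_*d[1],-s_*d[0]+c*d[1],w[2]]*1000
for nm,a,b in [("tab",t(72,122),s(280,45))]:
    x,e=tri([(I["top"],a),(I["side"],b)]);print(nm,x,e,back(x)); 
print("tab z50",back(onz(I["top"],t(72,122),.05)),back(onz(I["side"],s(280,45),.05)))
print("puck z45",back(onz(I["top"],t(190,140),.045)),"puck z38",back(onz(I["top"],t(197,142),.038)))
for l in("die_tab","die"):
    for n in I:
        print(l,n,[(px(d["centre"]).round(1),back(onz(I[n],px(d["centre"]),.05 if l=="die_tab" else .008)).round(1),round(d["conf"],2)) for d in arm.place_of(l,I[n])])
w,e=tri([(I["top"],(405.9,220.5)),(I["side"],(313.7,265.8))]);print("hend",w,back(w))
for X in [[.09,0,.008],[-.216,0,.05],[-.12,0,.12],[.25,0,.05]]:print(X,press(q[:2],q[2],X))
E
```

```text
[ 0.5613 -0.0231  1.2343] [[ 0.7 -0.5]
 [-0.3  0.2]
 [ 0.4 -1.1]
 [-0.4 -0.4]
 [-0.3 -0.1]
 [-0.9 -0. ]
 [-0.6 -1.1]
 [ 0.4  0.8]]
tab [0.6244 0.1927 0.051 ] [0.9882656070118996, 0.9882656070116957] [224.595   11.726   50.9976]
tab z50 [224.499   12.5679  50.    ] [226.7109  11.0455  50.    ]
puck z45 [151.2651  -3.7684  45.    ] puck z38 [147.3617  -5.1144  38.    ]
die_tab side [(array([404.3, 195. ]), array([ 238.6, -127.4,   50. ]), 0.94), (array([334.8, 163.3]), array([363.,  67.,  50.]), 0.78), (array([380.9, 152.9]), array([459.6, -51.8,  50. ]), 0.75), (array([344.3, 186.5]), array([245.3,  20. ,  50. ]), 0.64), (array([258.2, 206.9]), array([111.5, 195.3,  50. ]), 0.61)]
die_tab top [(array([187.7, 120. ]), array([449. , -58.2,  50. ]), 0.97), (array([193.6, 173.4]), array([379.9,  65.5,  50. ]), 0.96), (array([265.2, 257.3]), array([132.7, 196.8,  50. ]), 0.95), (array([255.3, 175.4]), array([231. ,  14.7,  50. ]), 0.69), (array([262. , 119.8]), array([ 268.6, -125.9,   50. ]), 0.69)]
die side [(array([313.9, 184.9]), array([305.3, 112.4,   8. ]), 0.84), (array([347.3, 220.8]), array([161.6,  -3.1,   8. ]), 0.76), (array([422.7, 219. ]), array([ 208.6, -177.2,    8. ]), 0.73), (array([377.6, 180.4]), array([369.4, -54.1,   8. ]), 0.53)]
die top [(array([218.7, 134. ]), array([370.1, -59.4,   8. ]), 0.86), (array([254.1, 286.1]), array([136.4, 275.8,   8. ]), 0.76), (array([294.3, 115.9]), array([ 200.6, -175.9,    8. ]), 0.72), (array([286.3, 183.7]), array([154.5,   1.3,   8. ]), 0.67)]
hend [ 0.5108 -0.1635  0.1447] [-149.2274    1.3886  144.6994]
[0.09, 0, 0.008] [[0.5911 0.0618 0.008 ]]
[-0.216, 0, 0.05] [[ 0.49  -0.227  0.05 ]]
[-0.12, 0, 0.12] [[ 0.5217 -0.1364  0.12  ]]
[0.25, 0, 0.05] [[0.6439 0.2129 0.05  ]]
```

The press pose fits within about 1 px. The die is about 60 mm out from the seat, yawed about +0.19, with its tab top measured at 51 mm (expected 50). I'll move above the tab.

Emit:
{"name": "carry_out", "arguments": {"claw": [9,9,9,9,9,9,9,9,9,9,9,9,5,5,5,5,5,5,5,5], "delta_pos": [[-4.1,-1.64,0],[-4.1,-1.64,0],[-4.1,-1.64,0],[-4.1,-1.64,0],[-4.1,-1.64,0],[-4.1,-1.64,0],[-4.1,-1.64,0],[-4.1,-1.64,0],[-4.1,-1.64,0],[-4.1,-1.64,0],[-4.1,-1.64,0],[-4.1,-1.64,0],[0,0,0],[0,0,0],[0,0,0],[0,0,0],[0,0,0],[0,0,0],[0,0,0],[0,0,0]], "angular": [[0,0,0],[0,0,0],[0,0,0],[0,0,0],[0,0,0],[0,0,0],[0,0,0],[0,0,0],[0,0,0],[0,0,0],[0,0,0],[0,0,0.13],[0,0,0.13],[0,0,0.13],[0,0,0.13],[0,0,0.13],[0,0,0.13],[0,0,0.13],[0,0,0.13],[0,0,0.13]]}}

```text
clock: 3.6
position: [0.6228, 0.1937, 0.1998]
ee_rot: [-2.243, -2.2, -0.0]
force: [1.2, -0.5, -0.2]
width: 0.547
gripper_force: 0.0
```

```bash
cat >> h.py <<'E'
q=np.load("press.npy")
def back(w):
    d=w[:2]-q[:2];c,s_=np.cos(q[2]),np.sin(q[2]);return (np.r_[c*d[0]+s_*d[1],-s_*d[0]+c*d[1],w[2]]*1000).round(1)
def st():
    s=arm.observe();Rm=R.from_rotvec(s["ee_rot"]).as_matrix()
    ya=np.arctan2(Rm[1,1],Rm[0,1])
    print("t",round(s["clock"],2),"tcp",s["position"].round(4),"press",back(s["position"]),"yaw of tool y rel press -y",round(float((ya-(q[2]-np.pi/2)+np.pi/2)%np.pi-np.pi/2),3),"tilt",Rm[:2,2].round(3),"F",s["force"].round(1),"w",round(s["width"]*91.8,1),"g",round(s["gripper_force"],1),"q",s["joints"].round(2))
    return s,Rm
E
python3 - <<'E'
from h import *
st()
im=arm.get_image("wrist")
print(np.array(im["T"]).round(3))
save(im,"w1.png")
for l in("die_tab","die","pad_tip"): print(l,[(px(d["centre"]).round(1),round(d["conf"],2),back(onz(im,px(d["centre"]),.05 if l!="die" else .008))) for d in arm.place_of(l,im)])
for z in(.05,):
  print(proj(im,press(q[:2],q[2],[[.226,.0115,.05],[.09,0,.008]])))
E
```

```text
t 3.6 tcp [0.6228 0.1937 0.1998] press [225.   13.5 199.8] yaw of tool y rel press -y 0.317 tilt [0. 0.] F [ 1.2 -0.5 -0.2] w 50.2 g 0.0 q [-0.67  0.5   0.45  1.53 -0.23  1.17 -0.2 ]
[[ 1.    -0.018 -0.004  0.625]
 [-0.018 -0.968 -0.251  0.261]
 [ 0.001  0.251 -0.968  0.385]
 [ 0.     0.     0.     1.   ]]
die_tab [(array([463.4, 187.2]), 0.78, array([ 265.8, -122.7,   50. ])), (array([327.2,  11.7]), 0.71, array([378.6,  63.3,  50. ])), (array([144.7, 206.3]), 0.71, array([141.4, 189.3,  50. ])), (array([330.6, 179.9]), 0.69, array([229.7,  10.6,  50. ]))]
die [(array([ 97. , 172.4]), 0.86, array([145.5, 272.5,   8. ])), (array([427.3,  65.3]), 0.7, array([373.6, -51.4,   8. ])), (array([263.2,  55.4]), 0.6, array([327.8, 118.1,   8. ])), (array([472. , 234.8]), 0.58, array([ 212.1, -176.8,    8. ])), (array([321.1, 238.5]), 0.57, array([150.8,  -4. ,   8. ]))]
pad_tip []
[[328.63690704 183.01738886]
 [303.07211136 280.90638831]]
```

View pics/w1.png

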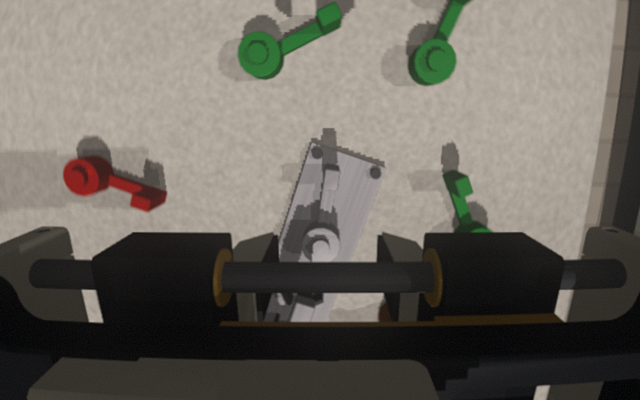

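In the wrist view the steel tab is at (330,180) and the puck at (321,243), which agrees with the first measurement. I'll align, descend and grip gently.

Emit:
{"name": "carry_out", "arguments": {"claw": [5,5,5,5,5,5,5,5,1,1,1,1,1,1,1], "delta_pos": [[0,0,0],[0.16,0.23,0],[0,0,3.5],[0,0,3.5],[0,0,3.5],[0,0,3.5],[0,0,2.5],[0,0,1.6],[0,0,0],[0,0,0],[0,0,0],[0,0,0],[0,0,0],[0,0,0],[0,0,0]], "angular": [[0,0,0.13],[0,0,0],[0,0,0],[0,0,0],[0,0,0],[0,0,0],[0,0,0],[0,0,0],[0,0,0],[0,0,0],[0,0,0],[0,0,0],[0,0,0],[0,0,0],[0,0,0]], "force": 12}}

```text
clock: 5.3
position: [0.6261, 0.1951, 0.0199]
ee_rot: [2.375, 2.056, 0.003]
force: [-1.0, 0.8, 6.9]
width: 0.172
gripper_force: 12.0
```

Run:
```python
from h import *
st()
im=arm.get_image("wrist"); save(im,"w2.png")
f=im["frame"][130:330,230:430]; cv2.imwrite("pics/w2c.png",cv2.resize(f[:,:,::-1],None,fx=3,fy=3,interpolation=cv2.INTER_CUBIC))
print(np.array(im["T"]).round(3))
```

```text
t 5.3 tcp [0.6261 0.1951 0.0199] press [227.4  11.   19.9] yaw of tool y rel press -y 0.193 tilt [0.002 0.001] F [-1.   0.8  6.9] w 15.8 g 12.0 q [-0.64  0.69  0.4   1.69 -0.34  0.83 -0.23]
[[ 0.99  -0.138 -0.034  0.636]
 [-0.143 -0.958 -0.248  0.261]
 [ 0.002  0.25  -0.968  0.205]
 [ 0.     0.     0.     1.   ]]
```

View pics/w2c.png

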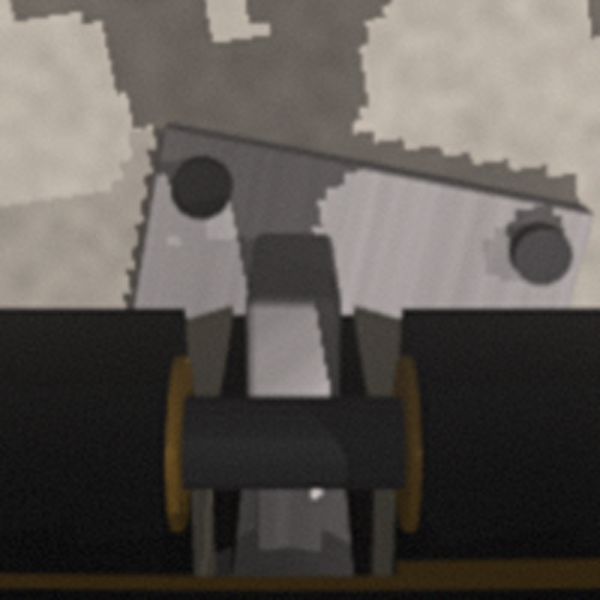

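The tab is gripped between the pads: 15.8 mm opening, tab at crop (290,350). I'll ease off the small vertical load, then straighten and slide the die slowly.

Emit:
{"name": "carry_out", "arguments": {"claw": [1,1,1,1,1,1,1,1,1,1,1,1,1], "delta_pos": [[0,0,-0.08],[0,0,0],[-0.11,0.1,0],[-0.11,0.1,0],[-0.11,0.1,0],[-0.11,0.1,0],[-0.11,0.1,0],[-0.11,0.1,0],[-0.11,0.1,0],[-0.11,0.1,0],[-0.11,0.1,0],[-0.11,0.1,0],[0,0,0]], "angular": [[0,0,0],[0,0,0],[0,0,0.019],[0,0,0.019],[0,0,0.019],[0,0,0.019],[0,0,0.019],[0,0,0.019],[0,0,0.019],[0,0,0.019],[0,0,0.019],[0,0,0.019],[0,0,0]]}}

```text
clock: 6.65
position: [0.6333, 0.1817, 0.0199]
ee_rot: [2.56, 1.819, 0.002]
force: [2.2, 4.0, 5.4]
width: 0.17
gripper_force: 12.0
```

Run:
```python
from h import *
st()
im=arm.get_image("wrist");im2=arm.get_image("top")
for i,m in(("w",im),("t",im2)): print([(px(d["centre"]).round(1),round(d["conf"],2),back(onz(m,px(d["centre"]),.008))) for d in arm.place_of("die",m)])
```

```text
t 6.65 tcp [0.6333 0.1817 0.0199] press [217.1  -0.3  19.9] yaw of tool y rel press -y 0.001 tilt [0.001 0.   ] F [2.2 4.  5.4] w 15.6 g 12.0 q [-0.65  0.7   0.45  1.69 -0.39  0.84 -0.36]
[(array([327.2, 334.4]), 0.86, array([139.3,  -1.3,   8. ])), (array([585.9, 234.9]), 0.71, array([ 211.4, -171. ,    8. ])), (array([121.7,  49.2]), 0.56, array([322.5, 115.3,   8. ]))]
[(array([290. , 187.4]), 0.79, array([142.,   7.,   8.])), (array([251. , 286.5]), 0.78, array([143.3, 279.5,   8. ])), (array([293.7, 117.7]), 0.64, array([ 200.2, -170.7,    8. ])), (array([208.1, 205.6]), 0.48, array([323.5, 126.7,   8. ])), (array([406.7, 221.6]), 0.48, array([-171.8,  -16.6,    8. ])), (array([215.2, 136.6]), 0.45, array([376.2, -49.6,   8. ]))]
```

Emit:
{"name": "carry_out", "arguments": {"claw": [1,1,1,1,1,1,1,1,1,1,1,1,1,1,1,1,1,1,1], "delta_pos": [[-0.23,0,0],[-0.23,0,0],[-0.23,0,0],[-0.23,0,0],[-0.23,0,0],[-0.23,0,0],[-0.23,0,0],[-0.23,0,0],[-0.23,0,0],[-0.23,0,0],[-0.23,0,0],[-0.23,0,0],[-0.23,0,0],[-0.23,0,0],[-0.23,0,0],[-0.23,0,0],[-0.23,0,0],[-0.23,0,0],[0,0,0]], "angular": [[0,0,0],[0,0,0],[0,0,0],[0,0,0],[0,0,0],[0,0,0],[0,0,0],[0,0,0],[0,0,0],[0,0,0],[0,0,0],[0,0,0],[0,0,0],[0,0,0],[0,0,0],[0,0,0],[0,0,0],[0,0,0],[0,0,0]]}}

```text
clock: 8.75
position: [0.6191, 0.1431, 0.0199]
ee_rot: [-2.559, -1.821, -0.001]
force: [0.6, 4.7, 6.0]
width: 0.169
gripper_force: 12.0
```

```bash
python3 -c "
from h import *
st()"
```

```text
t 8.75 tcp [0.6191 0.1431 0.0199] press [176.    0.4  19.9] yaw of tool y rel press -y 0.003 tilt [0.    0.001] F [0.6 4.7 6. ] w 15.5 g 12.0 q [-0.6   0.67  0.45  1.75 -0.38  0.81 -0.31]
```

Emit:
{"name": "carry_out", "arguments": {"claw": [1,1,1,1,1,1,1,1,1], "delta_pos": [[-0.08,0,0],[-0.08,0,0],[-0.08,0,0],[-0.08,0,0],[-0.08,0,0],[-0.08,0,0],[-0.08,0,0],[-0.08,0,0],[0,0,0]], "angular": [[0,0,0],[0,0,0],[0,0,0],[0,0,0],[0,0,0],[0,0,0],[0,0,0],[0,0,0],[0,0,0]]}}

```text
clock: 9.65
position: [0.617, 0.1375, 0.0199]
ee_rot: [-2.559, -1.822, -0.001]
force: [2.2, 6.2, 6.4]
width: 0.174
gripper_force: 12.0
```

```bash
python3 -c "
from h import *
st()"
```

```text
t 9.65 tcp [0.617  0.1375 0.0199] press [170.    0.5  19.9] yaw of tool y rel press -y 0.003 tilt [0.    0.001] F [2.2 6.2 6.4] w 16.0 g 12.0 q [-0.6   0.67  0.45  1.76 -0.38  0.8  -0.3 ]
```

Emit:
{"name": "carry_out", "arguments": {"claw": [1,1,1,1,1], "delta_pos": [[-0.05,0,0],[-0.05,0,0],[-0.05,0,0],[-0.05,0,0],[0,0,0]], "angular": [[0,0,0],[0,0,0],[0,0,0],[0,0,0],[0,0,0]]}}

```text
clock: 10.15
position: [0.6165, 0.136, 0.0199]
ee_rot: [-2.558, -1.822, -0.002]
force: [2.6, 6.6, 5.6]
width: 0.167
gripper_force: 12.0
```

```bash
python3 -c "
from h import *
st()"
```

```text
t 10.15 tcp [0.6165 0.136  0.0199] press [168.4   0.5  19.9] yaw of tool y rel press -y 0.003 tilt [0.001 0.001] F [2.6 6.6 5.6] w 15.4 g 12.0 q [-0.59  0.67  0.45  1.76 -0.38  0.8  -0.29]
```

Emit:
{"name": "carry_out", "arguments": {"claw": [1,1,1,1,1], "delta_pos": [[-0.05,0,0],[-0.05,0,0],[-0.05,0,0],[-0.05,0,0],[0,0,0]], "angular": [[0,0,0],[0,0,0],[0,0,0],[0,0,0],[0,0,0]]}}

```text
clock: 10.65
position: [0.6166, 0.1359, 0.02]
ee_rot: [-2.557, -1.823, -0.005]
force: [5.4, 10.3, 2.9]
width: 0.17
gripper_force: 12.0
```

```bash
python3 -c "
from h import *
st()"
```

```text
t 10.65 tcp [0.6166 0.1359 0.02  ] press [168.3   0.3  20. ] yaw of tool y rel press -y 0.004 tilt [0.002 0.003] F [ 5.4 10.3  2.9] w 15.6 g 12.0 q [-0.59  0.66  0.45  1.76 -0.38  0.8  -0.29]
```

The die stopped against the V: no movement on the last push, force rose to 11.6 N, TCP at x=168.3 (168 expected). I'll give it a small settling wiggle, relax, release and rise.

Emit:
{"name": "carry_out", "arguments": {"claw": [1,1,1,1,1,5,5,5,5,5,5,5,5], "delta_pos": [[-0.03,0.04,0],[0,-0.04,0],[0,-0.04,0],[0,0.04,0],[0.05,0,0],[0,0,0],[0,0,0],[0,0,0],[0,0,-2],[0,0,-4],[0,0,-4],[0,0,-4],[0,0,-4]], "angular": [[0,0,0],[0,0,0],[0,0,0],[0,0,0],[0,0,0],[0,0,0],[0,0,0],[0,0,0],[0,0,0],[0,0,0],[0,0,0],[0,0,0],[0,0,0]]}}

```text
clock: 11.95
position: [0.6148, 0.132, 0.2008]
ee_rot: [2.561, 1.82, -0.003]
force: [0.6, 0.8, -0.6]
width: 0.546
gripper_force: 0.0
```

Run:
```python
from h import *
st()
for n in("wrist","top","side"):
    m=arm.get_image(n); save(m,n+"3.png")
    for l,z in(("die",.008),("die_tab",.05),("release_pad",.05)): print(n,l,[(px(d["centre"]).round(1),round(d["conf"],2),back(onz(m,px(d["centre"]),z))) for d in arm.place_of(l,m)])
f=cv2.imread("pics/wrist3.png");cv2.imwrite("pics/w3c.png",cv2.resize(f[180:330,200:440],None,fx=3,fy=3,interpolation=cv2.INTER_CUBIC))
```

```text
t 11.95 tcp [0.6148 0.132  0.2008] press [164.1   0.8 200.8] yaw of tool y rel press -y 0.001 tilt [-0.001 -0.001] F [ 0.6  0.8 -0.6] w 50.1 g 0.0 q [-0.66  0.47  0.55  1.59 -0.26  1.15 -0.39]
wrist die [(array([483.7, 139.8]), 0.95, array([ 206.5, -177.4,    8. ])), (array([326. , 236.4]), 0.93, array([90.4,  1.3,  8. ])), (array([102.9, 193.6]), 0.86, array([143. , 269.5,   8. ])), (array([220.3,  31.4]), 0.83, array([319.1, 113.3,   8. ])), (array([328.5, 175.2]), 0.56, array([165. ,  -1.4,   8. ]))]
wrist die_tab [(array([455.1,  78.2]), 0.76, array([ 267.9, -123.2,   50. ])), (array([146.8, 205. ]), 0.72, array([140.4, 192. ,  50. ])), (array([328.9, 176.5]), 0.57, array([171. ,  -1.7,  50. ]))]
wrist release_pad []
top die [(array([217.7, 135.7]), 0.92, array([370.7, -54.3,   8. ])), (array([210., 206.]), 0.66, array([318.5, 126. ,   8. ])), (array([306.4, 192.5]), 0.64, array([97.5,  4.4,  8. ]))]
top die_tab [(array([193.1, 176.3]), 0.96, array([378.3,  72.9,  50. ])), (array([186.9, 123.5]), 0.84, array([447.3, -48.8,  50. ]))]
top release_pad [(array([423.1, 232.1]), 0.65, array([-213.2,   -0.3,   50. ]))]
side die [(array([310.7, 185.6]), 0.96, array([299.6, 119.9,   8. ])), (array([419.2, 223.2]), 0.82, array([ 189.5, -169. ,    8. ])), (array([235.2, 213.3]), 0.77, array([131. , 265.3,   8. ])), (array([377.3, 178.7]), 0.57, array([378.9, -52.3,   8. ])), (array([341.6, 237.2]), 0.45, array([97.8, -0.9,  8. ]))]
side die_tab [(array([335.4, 164.2]), 0.96, array([358.2,  64.2,  50. ])), (array([259.7, 202.5]), 0.7, array([129.5, 198.3,  50. ])), (array([403.9, 193.4]), 0.66, array([ 245.9, -126.2,   50. ])), (array([378.2, 152.1]), 0.66, array([463.4, -43.4,  50. ])), (array([344.1, 199.6]), 0.53, array([185.8,  10.3,  50. ]))]
side release_pad [(array([299.4, 341.3]), 0.58, array([-213.4,    8.4,   50. ])), (array([232.4, 257.4]), 0.39, array([-61.8, 181.6,  50. ]))]
```

View pics/w3c.png

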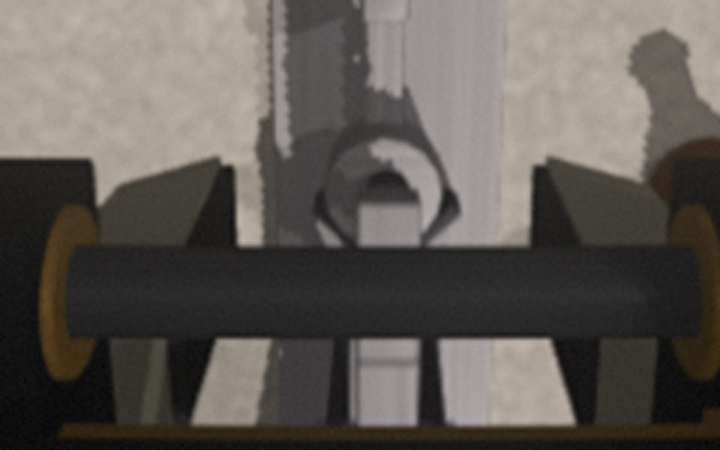

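The die sits symmetrically in the V: puck at crop (385,190), with both plate ends visible at (325,215) and (450,215). Next is the handle. I'll shut the fingers and move above its grip.

Emit:
{"name": "carry_out", "arguments": {"claw": [0,0,0,0,0,0,0,0,0,0,0], "delta_pos": [[-4.03,0.08,0],[-4.03,0,0],[-4.03,0,0],[-4.03,0,0],[-4.03,0,0],[-4.03,0,0],[-4.03,0,0],[0,0,0],[0,0,2.5],[0,0,2.5],[0,0,0]], "angular": [[0,0,0],[0,0,0],[0,0,0],[0,0,0],[0,0,0],[0,0,0],[0,0,0],[0,0,0],[0,0,0],[0,0,0],[0,0,0]]}}

```text
clock: 13.65
position: [0.5219, -0.1327, 0.147]
ee_rot: [-2.557, -1.819, 0.006]
force: [-0.3, 0.6, -0.1]
width: 0.006
gripper_force: 0.0
```

Run:
```python
from h import *
st()
T=arm.get_image("top");S=arm.get_image("side")
for n in("handle_end","handle","jaw"):
    a=arm.place_of(n,T);b=arm.place_of(n,S)
    if a and b: w,e=tri([(T,px(a[0]["centre"])),(S,px(b[0]["centre"]))]);print(n,back(w),e)
```

```text
t 13.65 tcp [ 0.5219 -0.1327  0.147 ] press [-116.5    1.   147. ] yaw of tool y rel press -y 0.003 tilt [-0.005  0.001] F [-0.3  0.6 -0.1] w 0.5 g 0.0 q [-0.29  0.38  0.6   1.88 -0.26  0.96  0.09]
handle_end [ 11.4 129.5 -26. ] [86.35332333634788, 86.35332333634797]
handle [  5.1 114.6  55. ] [99.15666196027401, 99.15666196027401]
jaw [24.3 -1.4 93.1] [2.1653934393597654, 2.16539343935973]
```

Emit:
{"name": "carry_out", "arguments": {"claw": [0,0,0,0,0,0,0,0,0], "delta_pos": [[-0.3,0.1,0.3],[0,0,0.3],[0,0,0.3],[0,0,0.3],[0,0,0.3],[0,0,0.3],[0,0,0.3],[0,0,0.3],[0,0,0]], "angular": [[0,0,0],[0,0,0],[0,0,0],[0,0,0],[0,0,0],[0,0,0],[0,0,0],[0,0,0],[0,0,0]]}}

```text
clock: 14.95
position: [0.5236, -0.1367, 0.1252]
ee_rot: [-2.559, -1.821, 0.001]
force: [-0.4, -0.1, -0.3]
width: 0.005
gripper_force: 0.0
```

```bash
python3 -c "
from h import *
st()"
```

```text
t 14.95 tcp [ 0.5236 -0.1367  0.1252] press [-119.7   -1.9  125.2] yaw of tool y rel press -y 0.002 tilt [-0.001  0.   ] F [-0.4 -0.1 -0.3] w 0.5 g 0.0 q [-0.27  0.41  0.58  1.91 -0.28  0.91  0.12]
```

Emit:
{"name": "carry_out", "arguments": {"claw": [0,0,0,0,0], "delta_pos": [[0,-0.15,0.2],[0,0,0.2],[0,0,0.2],[0,0,0.2],[0,0,0]], "angular": [[0,0,0],[0,0,0],[0,0,0],[0,0,0],[0,0,0]]}}

```text
clock: 15.45
position: [0.5223, -0.1363, 0.1173]
ee_rot: [-2.56, -1.821, 0.0]
force: [0.3, -0.5, 0.0]
width: 0.006
gripper_force: 0.0
```

Run:
```python
from h import *
st()
S=arm.get_image("side");T=arm.get_image("top")
a=S["frame"][200:350,255:375,::-1];b=T["frame"][150:270,330:450,::-1]
cv2.imwrite("pics/s4.png",np.hstack([cv2.resize(a,(400,500),interpolation=cv2.INTER_CUBIC),cv2.resize(b,(400,500),interpolation=cv2.INTER_CUBIC)]))
```

```text
t 15.45 tcp [ 0.5223 -0.1363  0.1173] press [-119.7   -0.5  117.3] yaw of tool y rel press -y 0.002 tilt [-0.  0.] F [ 0.3 -0.5  0. ] w 0.5 g 0.0 q [-0.27  0.42  0.58  1.92 -0.29  0.89  0.12]
```

View pics/s4.png

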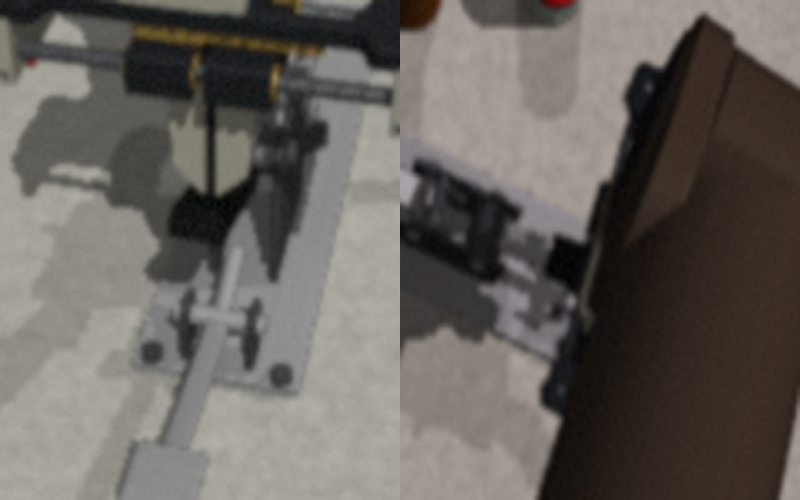

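The fingertips, at left crop (212,200), are over the black grip at (210,215). I'll keep going down in small steps.

Emit:
{"name": "carry_out", "arguments": {"claw": [0,0,0,0,0], "delta_pos": [[0,0,0.2],[0,0,0.2],[0,0,0.2],[0,0,0.2],[0,0,0]], "angular": [[0,0,0],[0,0,0],[0,0,0],[0,0,0],[0,0,0]]}}

```text
clock: 16.05
position: [0.5222, -0.1363, 0.1093]
ee_rot: [-2.56, -1.821, 0.001]
force: [0.2, -0.6, 0.1]
width: 0.006
gripper_force: 0.0
```

```bash
python3 -c "
from h import *
st()"
```

```text
t 16.05 tcp [ 0.5222 -0.1363  0.1093] press [-119.7   -0.4  109.3] yaw of tool y rel press -y 0.002 tilt [-0.001  0.   ] F [ 0.2 -0.6  0.1] w 0.6 g 0.0 q [-0.26  0.43  0.57  1.93 -0.3   0.87  0.13]
```

Run:
```python
from h import *
S=arm.get_image("side");T=arm.get_image("top");save(S,"side5.png")
def end(a,r,h,y=0): # point on handle
    a=np.radians(a);return [-.03-r*np.cos(a)-h*np.sin(a),y,.09+r*np.sin(a)+h*np.cos(a)]
for a in(0,5,10,17,25,32):
    P=press(q[:2],q[2],[end(a,.135,.007,-.013),end(a,.135,.007,.013),end(a,.05,.007,0)])
    print(a,"side",proj(S,P).round(0).tolist(),"top",proj(T,P).round(0).tolist())
print("tcp",proj(S,[arm.observe()["position"]]))
for n in("side0","side5"):
    f=cv2.imread(f"pics/{n}.png");m=(f.max(2)<28);m[:, :285]=0;m[:,350:]=0;m[:235]=0;m[300:]=0
    k,l,s,c=cv2.connectedComponentsWithStats(m.astype(np.uint8));print(n,[(s[i].tolist(),c[i].round(0).tolist()) for i in range(1,k) if s[i,4]>25])
f=cv2.imread("pics/side5.png")
cv2.imwrite("pics/s5.png",cv2.resize(f[235:300,280:350],None,fx=8,fy=8,interpolation=cv2.INTER_CUBIC))
```

```text
0 side [[321.0, 298.0], [304.0, 295.0], [324.0, 260.0]] top [[410.0, 219.0], [407.0, 229.0], [376.0, 212.0]]
5 side [[321.0, 292.0], [304.0, 290.0], [324.0, 258.0]] top [[411.0, 218.0], [408.0, 229.0], [376.0, 211.0]]
10 side [[321.0, 286.0], [304.0, 284.0], [324.0, 256.0]] top [[412.0, 218.0], [408.0, 228.0], [376.0, 211.0]]
17 side [[321.0, 277.0], [304.0, 274.0], [324.0, 253.0]] top [[412.0, 217.0], [408.0, 227.0], [376.0, 211.0]]
25 side [[322.0, 266.0], [305.0, 263.0], [325.0, 250.0]] top [[411.0, 215.0], [407.0, 226.0], [376.0, 210.0]]
32 side [[323.0, 255.0], [306.0, 252.0], [325.0, 247.0]] top [[409.0, 214.0], [406.0, 224.0], [375.0, 210.0]]
tcp [[319.45723298 270.03705919]]
side0 [([307, 247, 25, 27, 396], [319.0, 260.0])]
side5 [([306, 257, 25, 20, 237], [316.0, 268.0])]
```

View pics/s5.png

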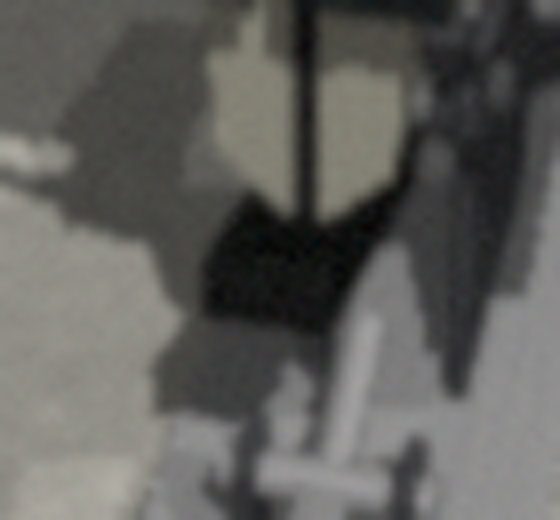

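The s5 crop shows the grip at (265,270) directly under the fingertips at (305,220), with about 0 N. I'll track the grip's lower edge in the side view along with the force as I continue.

Emit:
{"name": "carry_out", "arguments": {"claw": [0,0,0,0,0], "delta_pos": [[0,0,0.2],[0,0,0.2],[0,0,0.2],[0,0,0.2],[0,0,0]], "angular": [[0,0,0],[0,0,0],[0,0,0],[0,0,0],[0,0,0]]}}

```text
clock: 16.65
position: [0.5223, -0.1363, 0.1013]
ee_rot: [-2.56, -1.821, 0.0]
force: [-0.6, -0.8, -0.5]
width: 0.007
gripper_force: 0.1
```

```bash
cat >> h.py <<'E'
def grip():
    f=arm.get_image("side")["frame"];out=[]
    for c in(308,312,316,320):
        r=np.where(f[255:310,c].max(1)<40)[0]; out.append(int(r.max())+255 if len(r) else None)
    print("grip low edge",out); return f
E
python3 - <<'E'
from h import *
st();grip()
f=cv2.imread("pics/side0.png");g=cv2.imread("pics/side5.png")
for h in(f,g):print([int(np.where(h[255:310,c].max(1)<40)[0].max())+255 for c in(308,312,316,320)])
E
```

```text
t 16.65 tcp [ 0.5223 -0.1363  0.1013] press [-119.7   -0.5  101.3] yaw of tool y rel press -y 0.002 tilt [-0.  0.] F [-0.6 -0.8 -0.5] w 0.6 g 0.1 q [-0.26  0.44  0.57  1.93 -0.31  0.85  0.14]
grip low edge [279, 300, 281, 281]
[270, 300, 272, 279]
[274, 300, 275, 276]
```

The grip's edge is moving down (270, 274, 279) with little resistance so far. Continuing.

Emit:
{"name": "carry_out", "arguments": {"claw": [0,0,0,0,0], "delta_pos": [[0,0,0.2],[0,0,0.2],[0,0,0.2],[0,0,0.2],[0,0,0]], "angular": [[0,0,0],[0,0,0],[0,0,0],[0,0,0],[0,0,0]]}}

```text
clock: 17.2
position: [0.5226, -0.1372, 0.0938]
ee_rot: [2.56, 1.82, 0.0]
force: [-0.6, -2.4, 5.7]
width: 0.007
gripper_force: 2.8
```

```bash
python3 -c "
from h import *
st();grip()"
```

```text
t 17.2 tcp [ 0.5226 -0.1372  0.0938] press [-120.4   -1.1   93.8] yaw of tool y rel press -y 0.002 tilt [ 0.001 -0.001] F [-0.6 -2.4  5.7] w 0.6 g 2.8 q [-0.25  0.45  0.56  1.94 -0.32  0.84  0.14]
grip low edge [284, 300, 285, 284]
```

Emit:
{"name": "carry_out", "arguments": {"claw": [0,0,0], "delta_pos": [[0,0,0.15],[0,0,0.15],[0,0,0]], "angular": [[0,0,0],[0,0,0],[0,0,0]]}}

```text
clock: 17.55
position: [0.5226, -0.1378, 0.0911]
ee_rot: [2.56, 1.819, -0.0]
force: [-2.4, -3.5, 8.2]
width: 0.006
gripper_force: 3.8
```

```bash
python3 -c "
from h import *
st();grip()"
```

```text
t 17.55 tcp [ 0.5226 -0.1378  0.0911] press [-121.    -1.3   91.1] yaw of tool y rel press -y 0.001 tilt [ 0.001 -0.001] F [-2.4 -3.5  8.2] w 0.5 g 3.8 q [-0.25  0.46  0.56  1.94 -0.32  0.83  0.15]
grip low edge [286, 299, 287, 286]
```

Emit:
{"name": "carry_out", "arguments": {"claw": [0,0,0], "delta_pos": [[0,0,0.15],[0,0,0.15],[0,0,0]], "angular": [[0,0,0],[0,0,0],[0,0,0]]}}

```text
clock: 17.9
position: [0.5226, -0.138, 0.0882]
ee_rot: [2.559, 1.819, -0.0]
force: [-2.3, -4.7, 8.7]
width: 0.007
gripper_force: 4.0
```

```bash
python3 -c "
from h import *
st();grip()"
```

```text
t 17.9 tcp [ 0.5226 -0.138   0.0882] press [-121.2   -1.4   88.2] yaw of tool y rel press -y 0.001 tilt [ 0.001 -0.002] F [-2.3 -4.7  8.7] w 0.7 g 4.0 q [-0.25  0.46  0.56  1.95 -0.32  0.82  0.15]
grip low edge [288, 298, 289, 288]
```

Emit:
{"name": "carry_out", "arguments": {"claw": [0,0,0], "delta_pos": [[0,0,0.15],[0,0,0.15],[0,0,0]], "angular": [[0,0,0],[0,0,0],[0,0,0]]}}

```text
clock: 18.25
position: [0.5226, -0.138, 0.0851]
ee_rot: [2.56, 1.818, -0.0]
force: [-1.8, -3.3, 7.8]
width: 0.003
gripper_force: 3.5
```

```bash
python3 -c "
from h import *
st();grip()"
```

```text
t 18.25 tcp [ 0.5226 -0.138   0.0851] press [-121.2   -1.3   85.1] yaw of tool y rel press -y 0.001 tilt [ 0.001 -0.002] F [-1.8 -3.3  7.8] w 0.3 g 3.5 q [-0.24  0.46  0.55  1.95 -0.33  0.82  0.15]
grip low edge [290, 300, 291, 290]
```

Force is past its peak and falling. I'll continue in fine steps.

Emit:
{"name": "carry_out", "arguments": {"claw": [0,0,0], "delta_pos": [[0,0,0.12],[0,0,0.13],[0,0,0]], "angular": [[0,0,0],[0,0,0],[0,0,0]]}}

```text
clock: 18.6
position: [0.5226, -0.138, 0.0826]
ee_rot: [2.56, 1.818, -0.0]
force: [-2.7, -4.3, 6.8]
width: 0.003
gripper_force: 3.4
```

```bash
python3 -c "
from h import *
st();grip()"
```

```text
t 18.6 tcp [ 0.5226 -0.138   0.0826] press [-121.2   -1.4   82.6] yaw of tool y rel press -y 0.001 tilt [ 0.001 -0.002] F [-2.7 -4.3  6.8] w 0.3 g 3.4 q [-0.24  0.47  0.55  1.95 -0.33  0.81  0.16]
grip low edge [292, 300, 293, 291]
```

Emit:
{"name": "carry_out", "arguments": {"claw": [0,0,0], "delta_pos": [[0,0,0.12],[0,0,0.13],[0,0,0]], "angular": [[0,0,0],[0,0,0],[0,0,0]]}}

```text
clock: 18.95
position: [0.5226, -0.1382, 0.0801]
ee_rot: [2.559, 1.818, -0.0]
force: [-2.0, -4.5, 7.8]
width: 0.001
gripper_force: 3.7
```

```bash
python3 -c "
from h import *
st();grip()"
```

```text
t 18.95 tcp [ 0.5226 -0.1382  0.0801] press [-121.4   -1.4   80.1] yaw of tool y rel press -y 0.001 tilt [ 0.001 -0.002] F [-2.  -4.5  7.8] w 0.1 g 3.7 q [-0.24  0.47  0.55  1.95 -0.33  0.81  0.16]
grip low edge [294, 300, 294, 292]
```

Emit:
{"name": "carry_out", "arguments": {"claw": [0,0,0], "delta_pos": [[0,0,0.1],[0,0,0.1],[0,0,0]], "angular": [[0,0,0],[0,0,0],[0,0,0]]}}

```text
clock: 19.3
position: [0.5226, -0.1384, 0.0782]
ee_rot: [2.559, 1.818, -0.0]
force: [-2.7, -5.0, 8.4]
width: 0.007
gripper_force: 4.2
```

```bash
python3 -c "
from h import *
st();grip()"
```

```text
t 19.3 tcp [ 0.5226 -0.1384  0.0782] press [-121.6   -1.5   78.2] yaw of tool y rel press -y 0.001 tilt [ 0.001 -0.002] F [-2.7 -5.   8.4] w 0.6 g 4.2 q [-0.24  0.47  0.55  1.95 -0.33  0.8   0.16]
grip low edge [295, 301, 296, 294]
```

Emit:
{"name": "carry_out", "arguments": {"claw": [0,0,0], "delta_pos": [[0,0,0.1],[0,0,0.1],[0,0,0]], "angular": [[0,0,0],[0,0,0],[0,0,0]]}}

```text
clock: 19.65
position: [0.5226, -0.1387, 0.0763]
ee_rot: [2.559, 1.817, -0.0]
force: [-2.9, -5.8, 10.9]
width: 0.007
gripper_force: 4.8
```

```bash
python3 -c "
from h import *
st();grip()"
```

```text
t 19.65 tcp [ 0.5226 -0.1387  0.0763] press [-121.9   -1.6   76.3] yaw of tool y rel press -y 0.001 tilt [ 0.001 -0.002] F [-2.9 -5.8 10.9] w 0.6 g 4.8 q [-0.24  0.48  0.55  1.96 -0.34  0.8   0.16]
grip low edge [296, 301, 297, 295]
```

Emit:
{"name": "carry_out", "arguments": {"claw": [0,0,0], "delta_pos": [[0,0,0.1],[0,0,0.05],[0,0,0]], "angular": [[0,0,0],[0,0,0],[0,0,0]]}}

```text
clock: 20.0
position: [0.5226, -0.1389, 0.0749]
ee_rot: [2.559, 1.817, -0.001]
force: [-3.2, -7.4, 10.3]
width: 0.006
gripper_force: 5.2
```

```bash
python3 -c "
from h import *
st();grip()"
```

```text
t 20.0 tcp [ 0.5226 -0.1389  0.0749] press [-122.1   -1.7   74.9] yaw of tool y rel press -y 0.0 tilt [ 0.001 -0.003] F [-3.2 -7.4 10.3] w 0.5 g 5.2 q [-0.24  0.48  0.55  1.96 -0.34  0.79  0.16]
grip low edge [297, 301, 298, 296]
```

Emit:
{"name": "carry_out", "arguments": {"claw": [0,0,0], "delta_pos": [[0.05,0,0.1],[0,0,0.05],[0,0,0]], "angular": [[0,0,0],[0,0,0],[0,0,0]]}}

```text
clock: 20.35
position: [0.5227, -0.1386, 0.0734]
ee_rot: [2.56, 1.817, -0.001]
force: [-4.1, -7.3, 9.5]
width: 0.004
gripper_force: 4.8
```

```bash
python3 -c "
from h import *
st();grip()"
```

```text
t 20.35 tcp [ 0.5227 -0.1386  0.0734] press [-121.8   -1.7   73.4] yaw of tool y rel press -y 0.0 tilt [ 0.001 -0.003] F [-4.1 -7.3  9.5] w 0.4 g 4.8 q [-0.24  0.48  0.54  1.96 -0.34  0.79  0.16]
grip low edge [298, 301, 298, 296]
```

Emit:
{"name": "carry_out", "arguments": {"claw": [0,0,0], "delta_pos": [[0.05,0,0.1],[0,0,0.05],[0,0,0]], "angular": [[0,0,0],[0,0,0],[0,0,0]]}}

```text
clock: 20.7
position: [0.523, -0.1379, 0.0719]
ee_rot: [2.559, 1.817, -0.0]
force: [-2.0, -6.5, 9.4]
width: 0.003
gripper_force: 4.8
```

```bash
python3 -c "
from h import *
st();grip()"
```

```text
t 20.7 tcp [ 0.523  -0.1379  0.0719] press [-121.    -1.7   71.9] yaw of tool y rel press -y 0.0 tilt [ 0.001 -0.002] F [-2.  -6.5  9.4] w 0.3 g 4.8 q [-0.24  0.48  0.54  1.96 -0.34  0.79  0.16]
grip low edge [299, 301, 299, 297]
```

Emit:
{"name": "carry_out", "arguments": {"claw": [0,0,0], "delta_pos": [[0.05,0,0.1],[0,0,0.05],[0,0,0]], "angular": [[0,0,0],[0,0,0],[0,0,0]]}}

```text
clock: 21.05
position: [0.5232, -0.1376, 0.0705]
ee_rot: [2.559, 1.817, -0.0]
force: [-3.2, -6.7, 9.6]
width: 0.004
gripper_force: 5.3
```

```bash
python3 -c "
from h import *
st();f=grip()
cv2.imwrite('pics/s6.png',cv2.resize(f[230:360,270:390,::-1],None,fx=4.6,fy=4.6,interpolation=cv2.INTER_CUBIC))"
```

```text
t 21.05 tcp [ 0.5232 -0.1376  0.0705] press [-120.6   -1.8   70.5] yaw of tool y rel press -y 0.0 tilt [ 0.002 -0.003] F [-3.2 -6.7  9.6] w 0.4 g 5.3 q [-0.24  0.48  0.54  1.96 -0.34  0.79  0.16]
grip low edge [299, 302, 300, 298]
```

View pics/s6.png

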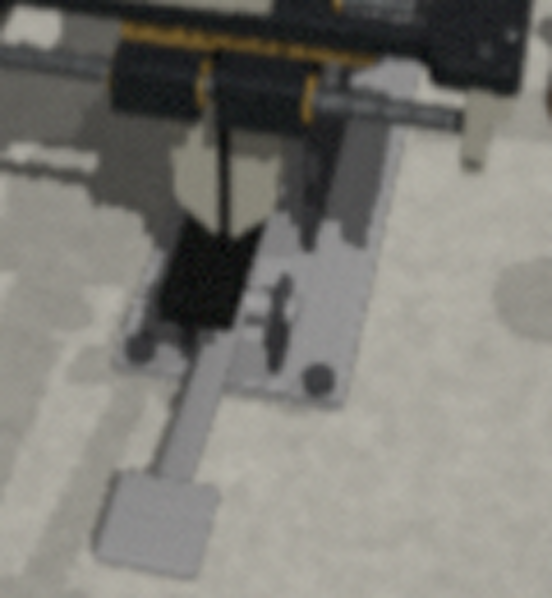

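The s6 crop shows the fingertip at (222,238) squarely on the black grip, which is now nearly level. Its far edge is at (200,325), and the paddle at (155,525) is clear. Continuing.

Emit:
{"name": "carry_out", "arguments": {"claw": [0,0,0], "delta_pos": [[0.05,0,0.1],[0,0,0.05],[0,0,0]], "angular": [[0,0,0],[0,0,0],[0,0,0]]}}

```text
clock: 21.4
position: [0.5233, -0.1376, 0.0691]
ee_rot: [2.559, 1.816, -0.001]
force: [-3.7, -8.3, 11.7]
width: 0.005
gripper_force: 5.9
```

```bash
python3 -c "
from h import *
st();grip()"
```

```text
t 21.4 tcp [ 0.5233 -0.1376  0.0691] press [-120.6   -1.9   69.1] yaw of tool y rel press -y -0.0 tilt [ 0.002 -0.003] F [-3.7 -8.3 11.7] w 0.5 g 5.9 q [-0.24  0.49  0.54  1.96 -0.34  0.78  0.17]
grip low edge [300, 302, 301, 299]
```

Emit:
{"name": "carry_out", "arguments": {"claw": [0,0,0], "delta_pos": [[0,0,0.07],[0,0,0.05],[0,0,0]], "angular": [[0,0,0],[0,0,0],[0,0,0]]}}

```text
clock: 21.75
position: [0.5233, -0.1377, 0.0679]
ee_rot: [2.559, 1.816, -0.001]
force: [-3.3, -8.4, 12.3]
width: 0.005
gripper_force: 6.1
```

```bash
python3 -c "
from h import *
st();grip()"
```

```text
t 21.75 tcp [ 0.5233 -0.1377  0.0679] press [-120.7   -1.9   67.9] yaw of tool y rel press -y -0.0 tilt [ 0.002 -0.003] F [-3.3 -8.4 12.3] w 0.5 g 6.1 q [-0.23  0.49  0.54  1.96 -0.35  0.78  0.17]
grip low edge [301, 302, 302, 300]
```

Emit:
{"name": "carry_out", "arguments": {"claw": [0,0,0], "delta_pos": [[0.05,0,0.07],[0,0,0.05],[0,0,0]], "angular": [[0,0,0],[0,0,0],[0,0,0]]}}

```text
clock: 22.1
position: [0.5234, -0.1375, 0.0667]
ee_rot: [2.559, 1.815, -0.001]
force: [-3.6, -8.1, 11.5]
width: 0.006
gripper_force: 6.2
```

```bash
python3 -c "
from h import *
st();grip()"
```

```text
t 22.1 tcp [ 0.5234 -0.1375  0.0667] press [-120.5   -1.9   66.7] yaw of tool y rel press -y -0.0 tilt [ 0.002 -0.003] F [-3.6 -8.1 11.5] w 0.6 g 6.2 q [-0.23  0.49  0.54  1.96 -0.35  0.78  0.17]
grip low edge [302, 303, 303, 301]
```

Emit:
{"name": "carry_out", "arguments": {"claw": [0,0,0], "delta_pos": [[0.03,0,0.07],[0,0,0.06],[0,0,0]], "angular": [[0,0,0],[0,0,0],[0,0,0]]}}

```text
clock: 22.45
position: [0.5235, -0.1373, 0.0654]
ee_rot: [2.559, 1.815, -0.001]
force: [-4.5, -9.8, 11.8]
width: 0.005
gripper_force: 6.2
```

```bash
python3 -c "
from h import *
st();grip()"
```

```text
t 22.45 tcp [ 0.5235 -0.1373  0.0654] press [-120.3   -2.    65.4] yaw of tool y rel press -y -0.0 tilt [ 0.002 -0.004] F [-4.5 -9.8 11.8] w 0.4 g 6.2 q [-0.23  0.49  0.54  1.96 -0.35  0.77  0.17]
grip low edge [302, 303, 303, 301]
```

Emit:
{"name": "carry_out", "arguments": {"claw": [0,0,0], "delta_pos": [[-0.05,0,0.08],[0,0,0.07],[0,0,0]], "angular": [[0,0,0],[0,0,0],[0,0,0]]}}

```text
clock: 22.8
position: [0.5234, -0.1374, 0.0638]
ee_rot: [2.559, 1.816, -0.001]
force: [-3.1, -8.6, 11.3]
width: 0.007
gripper_force: 5.9
```

```bash
python3 -c "
from h import *
st();grip()"
```

```text
t 22.8 tcp [ 0.5234 -0.1374  0.0638] press [-120.5   -1.9   63.8] yaw of tool y rel press -y -0.0 tilt [ 0.002 -0.003] F [-3.1 -8.6 11.3] w 0.6 g 5.9 q [-0.23  0.49  0.54  1.97 -0.35  0.77  0.17]
grip low edge [303, 304, 304, 303]
```

Emit:
{"name": "carry_out", "arguments": {"claw": [0,0,0], "delta_pos": [[0,0,0.08],[0,0,0.07],[0,0,0]], "angular": [[0,0,0],[0,0,0],[0,0,0]]}}

```text
clock: 23.15
position: [0.5233, -0.1372, 0.0621]
ee_rot: [2.56, 1.816, -0.001]
force: [-2.4, -7.0, 8.6]
width: 0.005
gripper_force: 4.5
```

```bash
python3 -c "
from h import *
st();grip()"
```

```text
t 23.15 tcp [ 0.5233 -0.1372  0.0621] press [-120.2   -1.7   62.1] yaw of tool y rel press -y -0.0 tilt [ 0.001 -0.003] F [-2.4 -7.   8.6] w 0.4 g 4.5 q [-0.23  0.5   0.53  1.97 -0.35  0.77  0.17]
grip low edge [305, 305, 305, 304]
```

Force is falling now (12.3 to 8.6 N), so it's approaching centre.

Emit:
{"name": "carry_out", "arguments": {"claw": [0,0,0], "delta_pos": [[0,0,0.08],[0,0,0.07],[0,0,0]], "angular": [[0,0,0],[0,0,0],[0,0,0]]}}

```text
clock: 23.5
position: [0.5234, -0.1371, 0.0607]
ee_rot: [2.559, 1.816, -0.001]
force: [-2.9, -8.9, 9.5]
width: 0.002
gripper_force: 5.1
```

```bash
python3 -c "
from h import *
st();grip()"
```

```text
t 23.5 tcp [ 0.5234 -0.1371  0.0607] press [-120.1   -1.8   60.7] yaw of tool y rel press -y 0.0 tilt [ 0.002 -0.003] F [-2.9 -8.9  9.5] w 0.2 g 5.1 q [-0.23  0.5   0.53  1.97 -0.35  0.76  0.17]
grip low edge [305, 306, 306, 305]
```

Emit:
{"name": "carry_out", "arguments": {"claw": [0,0,0], "delta_pos": [[-0.05,0,0.05],[0,0,0.05],[0,0,0]], "angular": [[0,0,0],[0,0,0],[0,0,0]]}}

```text
clock: 23.85
position: [0.5233, -0.1371, 0.0596]
ee_rot: [2.559, 1.817, -0.0]
force: [-2.3, -6.7, 8.7]
width: 0.002
gripper_force: 4.7
```

```bash
python3 -c "
from h import *
st();grip()"
```

```text
t 23.85 tcp [ 0.5233 -0.1371  0.0596] press [-120.1   -1.8   59.6] yaw of tool y rel press -y 0.0 tilt [ 0.001 -0.002] F [-2.3 -6.7  8.7] w 0.2 g 4.7 q [-0.23  0.5   0.53  1.97 -0.36  0.76  0.17]
grip low edge [306, 306, 307, 306]
```

Emit:
{"name": "carry_out", "arguments": {"claw": [0,0,0], "delta_pos": [[-0.05,0,0.06],[0,0,0.06],[0,0,0]], "angular": [[0,0,0],[0,0,0],[0,0,0]]}}

```text
clock: 24.2
position: [0.5233, -0.137, 0.0583]
ee_rot: [2.559, 1.818, 0.0]
force: [-1.1, -5.4, 7.2]
width: 0.004
gripper_force: 3.7
```

```bash
python3 -c "
from h import *
st();grip()"
```

```text
t 24.2 tcp [ 0.5233 -0.137   0.0583] press [-120.    -1.6   58.3] yaw of tool y rel press -y 0.001 tilt [ 0.001 -0.002] F [-1.1 -5.4  7.2] w 0.4 g 3.7 q [-0.23  0.5   0.53  1.97 -0.36  0.76  0.18]
grip low edge [307, 307, 307, 307]
```

Emit:
{"name": "carry_out", "arguments": {"claw": [0,0,0], "delta_pos": [[-0.03,0,0.06],[0,0,0.06],[0,0,0]], "angular": [[0,0,0],[0,0,0],[0,0,0]]}}

```text
clock: 24.55
position: [0.5232, -0.1369, 0.0569]
ee_rot: [2.559, 1.819, 0.0]
force: [-1.7, -3.5, 5.4]
width: 0.009
gripper_force: 3.0
```

```bash
sed -i 's/f\[255:310,c\]/f[255:325,c]/' h.py; python3 -c "
from h import *
st();grip()"
```

```text
t 24.55 tcp [ 0.5232 -0.1369  0.0569] press [-120.    -1.5   56.9] yaw of tool y rel press -y 0.001 tilt [ 0.001 -0.002] F [-1.7 -3.5  5.4] w 0.8 g 3.0 q [-0.22  0.5   0.53  1.97 -0.36  0.76  0.18]
grip low edge [308, 308, 308, 307]
```

Emit:
{"name": "carry_out", "arguments": {"claw": [0,0,0], "delta_pos": [[0,0,0.06],[0,0,0.06],[0,0,0]], "angular": [[0,0,0],[0,0,0],[0,0,0]]}}

```text
clock: 24.9
position: [0.5231, -0.1366, 0.0556]
ee_rot: [2.559, 1.819, 0.0]
force: [0.2, -4.1, 5.2]
width: 0.007
gripper_force: 2.5
```

```bash
python3 -c "
from h import *
st();grip()"
```

```text
t 24.9 tcp [ 0.5231 -0.1366  0.0556] press [-119.7   -1.4   55.6] yaw of tool y rel press -y 0.001 tilt [ 0.001 -0.001] F [ 0.2 -4.1  5.2] w 0.7 g 2.5 q [-0.22  0.51  0.53  1.97 -0.36  0.75  0.18]
grip low edge [308, 309, 309, 308]
```

Emit:
{"name": "carry_out", "arguments": {"claw": [0,0,0], "delta_pos": [[-0.03,0,0.06],[0,0,0.06],[0,0,0]], "angular": [[0,0,0],[0,0,0],[0,0,0]]}}

```text
clock: 25.25
position: [0.5228, -0.1353, 0.054]
ee_rot: [-2.559, -1.821, -0.0]
force: [0.3, -2.5, 2.5]
width: 0.003
gripper_force: 1.7
```

```bash
python3 -c "
from h import *
st();grip()"
```

```text
t 25.25 tcp [ 0.5228 -0.1353  0.054 ] press [-118.6   -0.7   54. ] yaw of tool y rel press -y 0.003 tilt [0. 0.] F [ 0.3 -2.5  2.5] w 0.3 g 1.7 q [-0.22  0.51  0.52  1.97 -0.36  0.75  0.18]
grip low edge [309, 309, 310, 310]
```

Emit:
{"name": "carry_out", "arguments": {"claw": [0,0,0], "delta_pos": [[0,0,0.05],[0,0,0.05],[0,0,0]], "angular": [[0,0,0],[0,0,0],[0,0,0]]}}

```text
clock: 25.6
position: [0.5227, -0.1352, 0.053]
ee_rot: [-2.559, -1.821, -0.0]
force: [1.0, -0.9, 1.3]
width: 0.003
gripper_force: 1.1
```

```bash
python3 -c "
from h import *
st();grip()"
```

```text
t 25.6 tcp [ 0.5227 -0.1352  0.053 ] press [-118.5   -0.5   53. ] yaw of tool y rel press -y 0.003 tilt [-0.  0.] F [ 1.  -0.9  1.3] w 0.3 g 1.1 q [-0.22  0.51  0.52  1.97 -0.36  0.75  0.18]
grip low edge [309, 310, 310, 310]
```

Emit:
{"name": "carry_out", "arguments": {"claw": [0,0,0], "delta_pos": [[0,0,0.06],[0,0,0.06],[0,0,0]], "angular": [[0,0,0],[0,0,0],[0,0,0]]}}

```text
clock: 25.95
position: [0.5228, -0.1353, 0.0519]
ee_rot: [-2.559, -1.821, -0.001]
force: [0.6, 0.5, 3.6]
width: 0.007
gripper_force: 1.7
```

```bash
python3 -c "
from h import *
st();grip()"
```

```text
t 25.95 tcp [ 0.5228 -0.1353  0.0519] press [-118.6   -0.7   51.9] yaw of tool y rel press -y 0.003 tilt [0. 0.] F [0.6 0.5 3.6] w 0.6 g 1.7 q [-0.22  0.51  0.52  1.98 -0.37  0.75  0.18]
grip low edge [310, 310, 310, 311]
```

Emit:
{"name": "carry_out", "arguments": {"claw": [0,0,0], "delta_pos": [[0,0,0.05],[0,0,0.05],[0,0,0]], "angular": [[0,0,0],[0,0,0],[0,0,0]]}}

```text
clock: 26.3
position: [0.523, -0.1353, 0.0512]
ee_rot: [-2.56, -1.822, -0.001]
force: [1.2, 1.1, 7.4]
width: 0.0
gripper_force: 3.5
```

```bash
python3 -c "
from h import *
st();grip()"
```

```text
t 26.3 tcp [ 0.523  -0.1353  0.0512] press [-118.6   -0.9   51.2] yaw of tool y rel press -y 0.003 tilt [0.001 0.   ] F [1.2 1.1 7.4] w 0.0 g 3.5 q [-0.22  0.51  0.52  1.98 -0.37  0.75  0.18]
grip low edge [310, 310, 310, 311]
```

The force rose 3.8 N over 0.7 mm, so the handle is on its stop, lightly loaded. I'll lift off and check that it holds.

Emit:
{"name": "carry_out", "arguments": {"claw": [0,0,0,0,0,0,0], "delta_pos": [[0,0,-0.2],[0,0,-1],[0,0,-3],[0,0,-4],[0,0,-4],[0,0,0],[0,0,0]], "angular": [[0,0,0],[0,0,0],[0,0,0],[0,0,0],[0,0,0],[0,0,0],[0,0,0]]}}

```text
clock: 27.05
position: [0.5228, -0.1356, 0.1739]
ee_rot: [2.559, 1.821, 0.002]
force: [0.8, 0.9, -0.0]
width: 0.004
gripper_force: 0.0
```

Run:
```python
from h import *
st();grip()
S=arm.get_image("side");T=arm.get_image("top")
for n,z in(("release_pad",.05),("handle_end",.08),("die",.008)):
    for i in(S,T): print(n,[(px(d["centre"]).round(1),round(d["conf"],2),back(onz(i,px(d["centre"]),z))) for d in arm.place_of(n,i)][:5])
```

```text
t 27.05 tcp [ 0.5228 -0.1356  0.1739] press [-118.9   -0.7  173.9] yaw of tool y rel press -y 0.003 tilt [0.001 0.   ] F [ 0.8  0.9 -0. ] w 0.4 g 0.0 q [-0.31  0.35  0.62  1.85 -0.24  1.01  0.07]
grip low edge [310, 310, 310, 311]
release_pad [(array([301.8, 341.6]), 0.78, array([-213.1,    4.7,   50. ]))]
release_pad [(array([311.3, 191.5]), 0.68, array([84.4,  3.1, 50. ])), (array([374.9, 145.1]), 0.46, array([ -24.8, -166.2,   50. ]))]
handle_end [(array([312.9, 308.7]), 0.79, array([-173.6,   -2.8,   80. ]))]
handle_end []
die [(array([235.5, 213.6]), 0.89, array([130.1, 264.1,   8. ])), (array([340.8, 238.3]), 0.54, array([93.5,  0.2,  8. ])), (array([342., 238.]), 0.43, array([95.2, -2.2,  8. ]))]
die [(array([291.3, 115.6]), 0.97, array([ 208.2, -174. ,    8. ])), (array([250.7, 290.7]), 0.97, array([140.2, 289.7,   8. ])), (array([217. , 135.5]), 0.77, array([372.7, -54.1,   8. ])), (array([209.8, 205.7]), 0.6, array([319.3, 125.4,   8. ])), (array([309.1, 193.9]), 0.55, array([89.6,  5.3,  8. ]))]
```

The grip edge stays at 310 with the hand off, so the press is locked. Now over to the release paddle.

Emit:
{"name": "carry_out", "arguments": {"claw": [0,0,0,0,0,0,0,0,0,0], "delta_pos": [[-3.4,0,0],[-3.4,0,0],[-3.4,0,0],[0,0,0],[0,0,3],[0,0,3],[0,0,2.5],[0,0,1.5],[0,0,1],[0,0,0]], "angular": [[0,0,0],[0,0,0],[0,0,0],[0,0,0],[0,0,0],[0,0,0],[0,0,0],[0,0,0],[0,0,0],[0,0,0]]}}

```text
clock: 28.5
position: [0.4886, -0.2314, 0.0618]
ee_rot: [-2.558, -1.82, 0.002]
force: [-0.1, -0.1, -0.2]
width: 0.008
gripper_force: 0.0
```

Run:
```python
from h import *
st();f=grip()
cv2.imwrite('pics/s7.png',cv2.resize(f[230:380,240:390,::-1],(600,600),interpolation=cv2.INTER_CUBIC))
```

```text
t 28.5 tcp [ 0.4886 -0.2314  0.0618] press [-2.206e+02 -1.000e-01  6.180e+01] yaw of tool y rel press -y 0.003 tilt [-0.002  0.001] F [-0.1 -0.1 -0.2] w 0.8 g 0.0 q [-0.06  0.5   0.56  1.97 -0.37  0.78  0.38]
grip low edge [316, 317, 317, 302]
```

Emit:
{"name": "carry_out", "arguments": {"claw": [0,0,0,0,0,0], "delta_pos": [[0,0,0.4],[0,0,0.4],[0,0,0.4],[0,0,0.4],[0,0,0.4],[0,0,0]], "angular": [[0,0,0],[0,0,0],[0,0,0],[0,0,0],[0,0,0],[0,0,0]]}}

```text
clock: 29.15
position: [0.4889, -0.2319, 0.0424]
ee_rot: [-2.559, -1.821, 0.001]
force: [-0.5, -0.5, -0.6]
width: 0.004
gripper_force: 0.0
```

```bash
cat > p.py <<'E'
from h import *
st()
i=arm.get_image("side")
for l in("release_pad","handle_end"): print(l,[(px(d["centre"]).round(1),round(d["conf"],2)) for d in arm.place_of(l,i)])
E
python3 p.py
```

```text
t 29.15 tcp [ 0.4889 -0.2319  0.0424] press [-221.    -0.5   42.4] yaw of tool y rel press -y 0.002 tilt [-0.001  0.   ] F [-0.5 -0.5 -0.6] w 0.3 g 0.0 q [-0.04  0.53  0.53  1.98 -0.39  0.73  0.4 ]
release_pad [(array([300.9, 341. ]), 0.7), (array([342.4, 235.8]), 0.46)]
handle_end [(array([338.8, 228.5]), 0.34)]
```

No contact at 42 mm, so the tips again touch later than the reported TCP height. Continuing down.

Emit:
{"name": "carry_out", "arguments": {"claw": [0,0,0,0,0,0], "delta_pos": [[0,0,0.3],[0,0,0.3],[0,0,0.3],[0,0,0.3],[0,0,0.3],[0,0,0]], "angular": [[0,0,0],[0,0,0],[0,0,0],[0,0,0],[0,0,0],[0,0,0]]}}

```text
clock: 29.9
position: [0.489, -0.2319, 0.0274]
ee_rot: [-2.559, -1.821, 0.001]
force: [-0.6, -0.5, -0.7]
width: 0.007
gripper_force: 0.0
```

```bash
python3 p.py
```

```text
t 29.9 tcp [ 0.489  -0.2319  0.0274] press [-221.    -0.6   27.4] yaw of tool y rel press -y 0.002 tilt [-0.001  0.   ] F [-0.6 -0.5 -0.7] w 0.6 g 0.0 q [-0.03  0.55  0.52  1.99 -0.41  0.7   0.41]
release_pad [(array([300.8, 341.6]), 0.57)]
handle_end []
```

Emit:
{"name": "carry_out", "arguments": {"claw": [0,0,0,0,0], "delta_pos": [[0,0,0.2],[0,0,0.2],[0,0,0.2],[0,0,0.2],[0,0,0]], "angular": [[0,0,0],[0,0,0],[0,0,0],[0,0,0],[0,0,0]]}}

```text
clock: 30.55
position: [0.4892, -0.2321, 0.0197]
ee_rot: [-2.56, -1.821, 0.0]
force: [-0.1, -0.8, 1.4]
width: 0.004
gripper_force: 0.4
```

```bash
python3 p.py
python3 - <<'E'
from h import *
f=arm.get_image("side"); save(f,"s8.png")
print("tcp px",proj(f,[arm.observe()["position"]]), "pad z50",proj(f,press(q[:2],q[2],[[-.216,0,.05],[-.233,.017,.05],[-.233,-.017,.05],[-.199,.017,.05]])).round(1).tolist())
g=f["frame"].astype(int)
for r in range(300,365,3): print(r,[int(g[r,c].mean()) for c in range(284,330,3)])
E
```

```text
t 30.55 tcp [ 0.4892 -0.2321  0.0197] press [-221.1   -0.9   19.7] yaw of tool y rel press -y 0.002 tilt [-0. -0.] F [-0.1 -0.8  1.4] w 0.4 g 0.4 q [-0.02  0.56  0.51  1.99 -0.42  0.69  0.42]
release_pad [(array([303.2, 344.3]), 0.59), (array([344.3, 198. ]), 0.16)]
handle_end []
tcp px [[304.61654834 359.0339617 ]] pad z50 [[304.4, 343.8], [290.0, 351.3], [312.9, 355.9], [296.4, 332.5]]
300 [155, 155, 133, 102, 143, 143, 146, 143, 143, 118, 72, 38, 31, 60, 78, 136]
303 [175, 169, 154, 126, 148, 144, 143, 143, 146, 116, 39, 37, 33, 35, 40, 79]
306 [145, 147, 138, 158, 166, 173, 171, 170, 163, 125, 39, 33, 41, 38, 30, 46]
309 [83, 114, 129, 141, 142, 145, 144, 147, 145, 116, 42, 33, 35, 42, 24, 46]
312 [31, 32, 33, 35, 54, 71, 91, 96, 121, 75, 41, 42, 41, 38, 43, 119]
315 [76, 70, 61, 42, 39, 28, 27, 31, 28, 32, 39, 37, 42, 42, 40, 39]
318 [38, 40, 54, 70, 80, 65, 53, 63, 51, 40, 35, 24, 26, 30, 35, 33]
321 [33, 33, 30, 33, 40, 34, 33, 33, 41, 51, 60, 69, 61, 64, 52, 43]
324 [39, 34, 38, 38, 72, 36, 32, 35, 33, 30, 36, 31, 30, 47, 108, 101]
327 [36, 33, 40, 56, 78, 36, 40, 38, 37, 35,
[... 299 characters left out ...]
 31, 154, 180, 186, 182]
342 [157, 158, 132, 144, 143, 135, 41, 141, 145, 145, 126, 163, 181, 188, 184, 187]
345 [166, 160, 143, 144, 145, 137, 42, 140, 144, 142, 119, 182, 186, 184, 182, 189]
348 [161, 162, 116, 136, 145, 139, 45, 139, 143, 143, 129, 183, 186, 182, 182, 188]
351 [166, 166, 150, 145, 141, 140, 47, 139, 145, 140, 155, 180, 189, 185, 184, 191]
354 [162, 177, 174, 161, 148, 148, 143, 149, 145, 141, 168, 182, 187, 187, 188, 185]
357 [163, 169, 183, 190, 190, 187, 186, 168, 160, 147, 183, 183, 185, 182, 193, 182]
360 [161, 153, 170, 186, 183, 185, 187, 182, 178, 180, 191, 182, 184, 182, 186, 187]
363 [157, 164, 176, 183, 188, 183, 182, 183, 183, 182, 184, 181, 184, 185, 190, 187]
```

Light contact now (1.4 N) with the paddle just starting to move. I'll press on in one smooth motion to about 16 mm and check.

Emit:
{"name": "carry_out", "arguments": {"claw": [0,0,0,0,0], "delta_pos": [[0,0,0.3],[0,0,0.3],[0,0,0.3],[0,0,0.2],[0,0,0]], "angular": [[0,0,0],[0,0,0],[0,0,0],[0,0,0],[0,0,0]]}}

```text
clock: 31.25
position: [0.4892, -0.232, 0.0086]
ee_rot: [-2.56, -1.821, 0.0]
force: [-0.2, 0.1, 1.6]
width: 0.005
gripper_force: 0.6
```

```bash
python3 p.py
```

```text
t 31.25 tcp [ 0.4892 -0.232   0.0086] press [-221.    -0.8    8.6] yaw of tool y rel press -y 0.002 tilt [-0.  0.] F [-0.2  0.1  1.6] w 0.4 g 0.6 q [-0.01  0.58  0.5   2.   -0.44  0.66  0.43]
release_pad [(array([301.3, 350.1]), 0.53)]
handle_end [(array([341.4, 237.9]), 0.57)]
```

The paddle is following down (344 to 350 px). Continuing.

Emit:
{"name": "carry_out", "arguments": {"claw": [0,0,0,0,0], "delta_pos": [[0,0,0.3],[0,0,0.3],[0,0,0.3],[0,0,0],[0,0,0]], "angular": [[0,0,0],[0,0,0],[0,0,0],[0,0,0],[0,0,0]]}}

```text
clock: 31.9
position: [0.4892, -0.2319, -0.0002]
ee_rot: [-2.56, -1.821, 0.0]
force: [-0.1, 1.2, 1.9]
width: 0.006
gripper_force: 0.6
```

```bash
python3 p.py
```

```text
t 31.9 tcp [ 4.892e-01 -2.319e-01 -2.000e-04] press [-2.209e+02 -8.000e-01 -2.000e-01] yaw of tool y rel press -y 0.002 tilt [-0.  0.] F [-0.1  1.2  1.9] w 0.6 g 0.6 q [ 0.    0.59  0.48  2.01 -0.45  0.65  0.44]
release_pad [(array([304.1, 354.2]), 0.7)]
handle_end [(array([344.8, 200.8]), 0.35)]
```

Emit:
{"name": "carry_out", "arguments": {"claw": [0,0,0,0,0], "delta_pos": [[0,0,0.3],[0,0,0.3],[0,0,0.2],[0,0,0],[0,0,0]], "angular": [[0,0,0],[0,0,0],[0,0,0],[0,0,0],[0,0,0]]}}

```text
clock: 32.55
position: [0.4892, -0.232, -0.0082]
ee_rot: [-2.56, -1.821, 0.0]
force: [0.9, -1.3, 1.3]
width: 0.006
gripper_force: 0.6
```

```bash
python3 p.py;python3 - <<'E'
from h import *
for n in("side","wrist"):
    i=arm.get_image(n)
    for l in("handle","jaw"): print(n,l,[(px(d["centre"]).round(1),round(d["conf"],2),int(d["region"].sum())) for d in arm.trace(l,i)][:2])
E
```

```text
t 32.55 tcp [ 0.4892 -0.232  -0.0082] press [-221.    -0.9   -8.2] yaw of tool y rel press -y 0.002 tilt [-0.  0.] F [ 0.9 -1.3  1.3] w 0.5 g 0.6 q [ 0.01  0.61  0.47  2.01 -0.46  0.63  0.45]
release_pad [(array([300.5, 358.1]), 0.49)]
handle_end []
side handle []
side jaw [(array([344.3, 212.3]), 0.59, 114), (array([348.4, 221.9]), 0.54, 91)]
wrist handle [(array([312.2,  67.7]), 0.9, 33422), (array([316.5,  75. ]), 0.59, 36775)]
wrist jaw [(array([318.2,  78. ]), 0.43, 36732), (array([320.5, 210.1]), 0.38, 3481)]
```

Emit:
{"name": "carry_out", "arguments": {"claw": [0,0,0,0,0,0,0,0,0,0], "delta_pos": [[0,0,-1],[0,0,-2],[0,0,-3],[-1,0,-4],[-1,0,-4],[-1,0,-4],[-3,0,-4],[-4,0,0],[-4,0,0],[0,0,0]], "angular": [[0,0,0],[0,0,0],[0,0,0],[0,0,0],[0,0,0],[0,0,0],[0,0,0],[0,0,0],[0,0,0],[0,0,0]]}}

```text
clock: 34.0
position: [0.4395, -0.3702, 0.2134]
ee_rot: [2.565, 1.809, -0.004]
force: [0.7, -0.6, -0.1]
width: 0.008
gripper_force: 0.0
```

Run:
```python
from h import *
st();grip()
f=cv2.imread("pics/side0.png");print([int(np.where(f[255:325,c].max(1)<40)[0].max())+255 for c in(308,312,316,320)])
I={n:arm.get_image(n) for n in("side","top")}
for l in ["handle_end","release_pad","die","die_tab","flask","jar","weighing_dish"]:
    z={"handle_end":.14,"release_pad":.05,"die_tab":.05}.get(l,.008)
    for n in I: print(l,n,[(px(d["centre"]).round(1).tolist(),round(d["conf"],2),back(onz(I[n],px(d["centre"]),z)).tolist()) for d in arm.place_of(l,I[n])])
m=arm.get_image("wrist");print([(px(d["centre"]).round(1).tolist(),back(onz(m,px(d["centre"]),.008)).tolist()) for d in arm.place_of("die",m)])
g=I["side"]["frame"].astype(int)-f[:,:,::-1].astype(int)
b=np.abs(g).max(2)>30;b[:,:0]=0
print("diff blobs",[s.tolist() for s in cv2.connectedComponentsWithStats(b.astype(np.uint8))[2] if s[4]>40])
```

```text
t 34.0 tcp [ 0.4395 -0.3702  0.2134] press [-367.9    0.4  213.4] yaw of tool y rel press -y -0.006 tilt [-0.    -0.004] F [ 0.7 -0.6 -0.1] w 0.7 g 0.0 q [ 0.11  0.38  0.69  1.72 -0.26  1.13  0.53]
grip low edge [306, 306, 307, 309]
[270, 300, 272, 279]
handle_end side [([403.0, 253.5], 0.74, [-86.7, -126.8, 140.0])]
handle_end top [([408.1, 222.5], 0.83, [-156.4, 3.3, 140.0]), ([309.3, 191.8], 0.43, [84.0, 17.4, 140.0]), ([319.7, 279.1], 0.39, [-9.7, 197.4, 140.0])]
release_pad side [([302.6, 343.7], 0.89, [-216.3, 2.7, 50.0]), ([330.5, 269.2], 0.34, [-51.4, -5.6, 50.0])]
release_pad top [([423.9, 232.6], 0.64, [-215.4, 0.2, 50.0])]
die side [([376.6, 176.9], 0.75, [388.6, -49.3, 8.0]), ([340.6, 237.3], 0.68, [96.9, 1.2, 8.0]), ([311.5, 185.6], 0.64, [300.0, 117.9, 8.0]), ([303.0, 340.3], 0.58, [-180.5, 12.7, 8.0]), ([422.3, 219.6], 0.55, [205.9, -176.1, 8.0])]
die top [([307.7, 192.9], 0.84, [93.9, 4.2, 8.0]), ([249.9, 287.2], 0.71, [145.3, 282.1, 8.0]), ([217.9, 136.7], 0.68, [369.2, -51.9, 8.0]), ([208.9, 205.9], 0.59, [321.3, 126.8, 8.0]), ([292.3, 118.6], 0.56, [202.8, -167.2, 
[... 361 characters left out ...]
de [([401.4, 257.3], 0.73, [59.3, -133.5, 8.0])]
flask top [([334.8, 148.3], 0.8, [69.5, -131.5, 8.0])]
jar side [([332.4, 267.8], 0.73, [-2.6, -0.2, 8.0]), ([346.3, 199.0], 0.71, [254.8, 15.0, 8.0]), ([420.0, 296.4], 0.61, [-42.6, -172.2, 8.0])]
jar top [([375.9, 145.1], 0.8, [-28.6, -178.3, 8.0])]
weighing_dish side [([345.8, 201.9], 0.75, [241.0, 14.0, 8.0])]
weighing_dish top [([317.2, 280.3], 0.73, [-8.1, 204.9, 8.0]), ([310.3, 193.3], 0.34, [87.3, 2.8, 8.0])]
[]
diff blobs [[0, 0, 640, 400, 37638], [0, 0, 640, 400, 213211], [288, 8, 13, 35, 273], [0, 149, 18, 87, 789], [12, 157, 18, 10, 78], [19, 178, 32, 20, 237], [160, 230, 92, 44, 2145], [61, 264, 14, 19, 46], [0, 278, 25, 49, 224]]
```

Run:
```python
from h import *
S=arm.get_image("side")["frame"];f=cv2.imread("pics/side0.png")[:,:,::-1]
print(S.mean(),f.mean())
for r in range(236,320,4): print(r,[int(S[r,c].max()) for c in range(300,342,3)],[int(f[r,c].max()) for c in range(300,342,3)])
```

```text
136.00403255208334 108.54103515625
236 [208, 209, 210, 212, 215, 216, 155, 83, 81, 78, 65, 73, 80, 116] [145, 146, 147, 148, 150, 148, 105, 60, 56, 65, 42, 53, 60, 95]
240 [53, 68, 79, 101, 123, 144, 119, 78, 96, 95, 96, 92, 92, 75] [129, 128, 126, 127, 129, 129, 94, 53, 66, 66, 62, 64, 61, 46]
244 [42, 41, 43, 46, 47, 45, 47, 44, 49, 47, 52, 55, 60, 55] [128, 132, 140, 147, 146, 134, 53, 45, 89, 98, 96, 87, 59, 52]
248 [40, 32, 35, 41, 35, 37, 39, 39, 42, 42, 40, 44, 43, 49] [124, 129, 150, 149, 146, 86, 26, 32, 54, 72, 82, 75, 48, 49]
252 [39, 36, 38, 38, 40, 42, 39, 36, 33, 39, 38, 40, 31, 48] [127, 146, 156, 153, 120, 23, 17, 17, 15, 10, 17, 50, 42, 40]
256 [108, 203, 206, 194, 83, 34, 35, 36, 33, 39, 34, 35, 32, 49] [128, 147, 148, 141, 31, 13, 14, 16, 13, 10, 16, 66, 55, 39]
260 [103, 136, 151, 143, 34, 24, 26, 29, 27, 26, 53, 80, 50, 48] [132, 128, 120, 31, 7, 17, 16, 18, 17, 13, 52, 52, 47, 35]
264 [118, 122, 111, 103, 98, 90, 79, 74, 69, 63, 87, 70, 49, 49] [125, 128, 56, 23, 17, 15, 22, 14, 13, 84, 70, 53, 43, 41]
268 [71, 79, 84, 88, 95, 108, 114, 124, 121, 120, 62, 49, 49
[... 912 characters left out ...]
79, 105, 119, 129, 130, 126, 58, 130, 121, 126]
300 [131, 113, 52, 41, 40, 37, 42, 37, 29, 31, 46, 48, 47, 48] [121, 110, 109, 44, 31, 81, 118, 119, 86, 73, 46, 95, 126, 127]
304 [53, 60, 81, 55, 64, 98, 103, 123, 98, 24, 46, 51, 43, 50] [48, 66, 110, 50, 54, 106, 119, 110, 115, 73, 43, 112, 127, 128]
308 [51, 71, 82, 78, 81, 99, 104, 154, 160, 107, 31, 47, 58, 57] [58, 93, 110, 104, 71, 117, 119, 110, 110, 99, 52, 123, 122, 114]
312 [92, 89, 88, 88, 95, 100, 118, 157, 175, 133, 28, 37, 39, 37] [121, 116, 110, 80, 107, 119, 112, 107, 118, 114, 119, 118, 65, 61]
316 [79, 78, 72, 69, 88, 90, 162, 178, 167, 159, 82, 36, 34, 42] [128, 142, 115, 76, 114, 118, 127, 128, 116, 110, 106, 104, 96, 81]
```

The gripper is blocking the side camera's view of the handle. I'll move it toward the robot's side, clear of everything, and measure again.

Emit:
{"name": "carry_out", "arguments": {"claw": [0,0,0,0,0], "delta_pos": [[0,-3.5,0],[0,-3.5,0],[0,-3.5,0],[0,-3.5,0],[0,0,0]], "angular": [[0,0,0],[0,0,0],[0,0,0],[0,0,0],[0,0,0]]}}

```text
clock: 35.5
position: [0.3069, -0.3172, 0.2117]
ee_rot: [-2.561, -1.816, -0.002]
force: [1.5, 0.3, -0.5]
width: 0.005
gripper_force: 0.0
```

Run:
```python
from h import *
st();grip()
im=arm.get_image("side");S=im["frame"];f=cv2.imread("pics/side0.png")[:,:,::-1]
print(S.mean(),f.mean())
for r in range(236,316,4): print(r,[int(S[r,c].max()) for c in range(300,336,3)],[int(f[r,c].max()) for c in range(300,336,3)])
t=arm.get_image("top")
a=arm.place_of("handle_end",im);b=arm.place_of("handle_end",t);print([(px(d["centre"]),d["conf"]) for d in a+b])
if a and b: w,e=tri([(im,px(a[0]["centre"])),(t,px(b[0]["centre"]))]);print(back(w),e)
for l,z in(("die",.008),("die_tab",.05),("release_pad",.05),("weighing_dish",0),("jar",0)):
  for i in(im,t): print(l,[(px(d["centre"]).round(1).tolist(),back(onz(i,px(d["centre"]),z)).tolist()) for d in arm.place_of(l,i)])
```

```text
t 35.5 tcp [ 0.3069 -0.3172  0.2117] press [-361.6  143.1  211.7] yaw of tool y rel press -y -0.001 tilt [-0.     0.003] F [ 1.5  0.3 -0.5] w 0.5 g 0.0 q [ 0.04  0.12  0.73  2.02 -0.1   1.04  0.48]
grip low edge [274, 300, 276, 277]
113.48735677083333 108.54103515625
236 [159, 161, 160, 164, 165, 166, 120, 68, 58, 61, 48, 53] [145, 146, 147, 148, 150, 148, 105, 60, 56, 65, 42, 53]
240 [144, 141, 141, 139, 144, 143, 102, 59, 72, 71, 67, 70] [129, 128, 126, 127, 129, 129, 94, 53, 66, 66, 62, 64]
244 [141, 144, 144, 166, 162, 137, 61, 51, 98, 113, 108, 94] [128, 132, 140, 147, 146, 134, 53, 45, 89, 98, 96, 87]
248 [137, 143, 163, 162, 165, 96, 41, 63, 109, 112, 115, 83] [124, 129, 150, 149, 146, 86, 26, 32, 54, 72, 82, 75]
252 [143, 153, 173, 167, 133, 50, 18, 16, 19, 20, 23, 58] [127, 146, 156, 153, 120, 23, 17, 17, 15, 10, 17, 50]
256 [142, 160, 163, 166, 75, 18, 16, 21, 25, 16, 14, 72] [128, 147, 148, 141, 31, 13, 14, 16, 13, 10, 16, 66]
260 [144, 143, 147, 121, 21, 16, 17, 22, 16, 20, 40, 60] [132, 128, 120, 31, 7, 17, 16, 18, 17, 13, 52, 52]
264 [140, 143, 131, 28, 19, 22, 20, 17, 
[... 2000 characters left out ...]
58.8, 203.2], [126.2, 199.3, 50.0]), ([379.8, 153.5], [455.0, -48.8, 50.0]), ([334.8, 161.0], [376.9, 69.6, 50.0]), ([344.6, 198.0], [192.9, 10.4, 50.0])]
die_tab [([280.9, 179.2], [167.0, 0.9, 50.0]), ([186.2, 123.3], [449.3, -48.7, 50.0]), ([262.4, 257.0], [139.4, 198.7, 50.0]), ([262.1, 118.4], [269.8, -129.4, 50.0]), ([194.5, 174.2], [377.0, 66.6, 50.0])]
release_pad [([304.1, 345.6], [-219.1, -0.4, 50.0])]
release_pad [([423.8, 230.4], [-213.5, -4.9, 50.0])]
weighing_dish [([234.0, 256.2], [-6.1, 209.4, 0.0])]
weighing_dish [([315.9, 283.2], [-7.8, 213.2, 0.0])]
jar [([420.0, 294.4], [-29.7, -173.2, 0.0]), ([340.8, 235.6], [113.1, 3.5, 0.0])]
jar [([374.7, 145.9], [-26.8, -177.2, 0.0])]
```

The handle has sprung up (its end is 144 mm high), the lever is back at rest, the die is at the seat (x≈90, tab x≈167), and the bystanders haven't moved. Handing in.

```bash
python3 -c "
from cell import arm
print(arm.sign_off())"
```

```text
the job is handed in; nothing more can be done
None
```

I handed the job in at about 36 s: the die is home in the V stop, the press was locked with light force on its stop and then released, the handle is back up, the lever is free, and the bystanders I could measure hadn't moved. I inferred the plunger being fully in and the jaw opening from the handle's force and movement and didn't measure either; sign-off returned no verdict.

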